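# Right the fallen vial, release the catch and hold the cap press down

### The arm

A 6-joint arm with a two-finger parallel gripper is mounted at the origin on the work surface; the furniture and walls round the work are solid. World frame = base frame: x ahead of the robot, y to its left, z up, the work surface at z = 0. Lengths are in mm, angles in degrees, forces in N, time in s.
With the tool pointing down it reaches from about 350 to 850 mm from the base axis. Payload 8.1 kg.
Tool frame: the origin (TCP) lies at the very end of the fingers, on their centre line; the grasp point (between the pads) lies 19 mm behind it; z points along the fingers, y is the line along which they close (so a half turn about z gives the same grasp; the last joint's range is limited). The gripper opens to 85 mm and grips with 20 to 120 N. Pads are 22 mm wide; open, the fingers measure 114 mm over their backs; the gripper's body (76 mm by 85 mm) begins 54 mm behind the grasp point. The pads swing forward as they close: fully open they stand 13 mm farther back than shut.
Start: joints at [65.466, 7.471, 85.268, -0, 87.261, -4.893], TCP at [201.654, 565.103, 231.292] pointing down, gripper open.
Joint ranges: [-169.43, 169.43], [-51.17, 129.36], [1.28, 143.12], [-76.62, 256.62], [0, 156.53], [-152.29, 152.29]. Speed limits (degrees/s): [136.94, 136.94, 159.86, 180, 180, 180].

### API

Orientations are given as [roll, pitch, yaw] about the fixed x, y, z axes, in that order (R = Rz(yaw) Ry(pitch) Rx(roll)).
In Python, from bench import * gives the robot as it stands.
- The arm moves only by the tool play_rows, never from a script. Its argument "increments" is a list of rows, each a list of 3 entries, a list of its own where there are three numbers: the gripper's target within -1 to 1 (fully open at 1, half-way at 0, shut at -1), then the shift along the tool's x, y, z in mm, then the turn about the tool's z in rad. A call has 1 to 12 rows; each row shifts and turns the commanded pose from where the row before left it, along the tool's axes as they then stand; what a row does not reach is not made up. A row lasts 1/12 s, in which the tool goes at most 41.7 mm and 7.16 degrees, less where a joint would pass 70% of its speed; a pose out of reach is approached as far as the arm can. A call is refused whole if a number of a shift passes 41.7 or a number of a turn 0.125, either way. A call with a gripper value outside its range is refused whole. The fingers move at their own pace and stop on an object; "force" is the grip in N (left out, the last holds). Time passes only in rows, so rows that do not move let the fingers close. It gives the time, the measured TCP pose, the force, the opening and the grip force at its end, in the units of the state.
- sense(): the state, without advancing time (a new reading comes with each control period).
- snapshot(name): name is "side" or "top" or "wrist"; returns a dict with "color" (384x512x3 uint8, red, green, blue), "intrinsics" (3x3 intrinsics, pixels), "world_from_camera" (4x4, takes a point from camera to world coordinates). Camera axes: x right, y down, z forward; pixel columns grow to the right and rows downward; lengths in mm; the calibration is good to about 2 mm. The wrist camera is an equidistant fisheye: a pixel r from the principal point sees the ray r / f radians off the axis. A picture is of the moment at which its call begins. There is no depth.
- hand_in(): hands the job in; it is judged then, once.
Trained networks look in a picture, given as the dict that the camera call returned (one of the last four; its "shot" number tells which), for a name from the list of things; names that differ only in an ending like _2 or _b are one class to them, and where a whole thing is asked for, a point or a joint stands for the part that bears it (a point fixed in the world has none). Each returns a list of dicts, best first, with "p" (0 to 1); they miss things now and then, are a little off and sometimes report something else, mostly with a low value. They report only what shows in the picture. A call takes as long as a camera call. They do not tell look-alikes from the thing itself.
- find_in(query, picture): "xyz" ([x, y, z] in mm, in the coordinates of the camera as it stood for that picture, good to about 4 mm: the middle of the surface that is visible of it).
- regions_of(query, picture): "mask" (384x512 bool, what is visible of it).
- pinpoint(query, picture): "xyz" ([x, y, z] in mm, in the coordinates of the camera as it stood for that picture, good to about 4 mm: a listed point, or the origin of a listed thing).
The state is a dict: "time": time; "joint_pos": joint angles; "qd": joint speeds; "joint_efforts": joint torques, N m; "tool_pos": TCP position; "tcp_rot": TCP orientation; "ft_force": force on the tool from outside, world axes, zero at the start; "wrist_torque": the same for the moment, N m; "finger_gap": finger opening in mm; "grip_force": force on a finger pad.
Only numpy, scipy, OpenCV 4.12 (cv2) and the standard library are available. Lean on these libraries where they do the work, as an engineer would, in place of code of your own. Each camera call takes 0.05 s, during which the arm holds its last target. There are 200 camera calls.

### The job

The blue-capped vial has fallen forward out of its row in the cap press: stand it upright in the empty place of the lane, under the free pressing foot, and let go of it. Only then flip the red safety catch fully over to the outside, pull the lever down to its stop so that its three feet press on all three caps, and finish while still holding the lever down there with the gripper. Leave the other vials standing and the things round the press where they are.

Things in the scene. Friction and masses are not known exactly. Their poses are not given: they have to be found in the camera images.
- press: hand-lever cap press fixed to the desk, grey base 178 mm deep, 252 mm wide. Origin at desk level under the middle of the vial lane; it faces sideways to the robot; x points to its back (toward the lever hinge), y along the lane, z up. Two white cheeks, 12 mm thick, at y = +-114 mm, x 42 to 116 mm, 91 mm high (the right one 131 mm under the catch, x 42 to 90 mm)
- lane (a point): middle of the lane floor, 9 mm above the desk, axes as the press. The lane is a channel along y, 30 mm wide (x -15 to +15 mm) and 170 mm long; in front of it (x -15 to -63 mm) lies a flat aluminium land, 12 mm above the desk; behind it an 8 mm thick rail, 21 mm above the desk
- lever (a joint): swing of the press lever about lever_hinge, rad: 0 = open, standing up against its stop, 1.6 = fully down on its stop with its sprung feet pressing on the vial caps; growing values bring the handle toward the front and down. A spring swings it back up when let go (4 N at the handle, 11 N near the bottom). With the catch on it stops at about 0.05
- lever_grip (a point): middle of the lever's black handle bar, a round bar 18 mm thick along the press's y, 104 mm free length between two 12 mm side rods. At lever value q it lies in the press's frame at x = 85 + 175 cos(q + 1.31) mm, y = 0, z = 72 + 175 sin(q + 1.31) mm: (130, 241) mm when up, (-85, 112) mm when down
- lever_hinge (a point): point on the lever's hinge axis (along the press's y), mid-width, 85 mm behind the lane's middle, 72 mm above the desk; axes as the press. The big black and white instrument behind the press is 192 mm high; keep the hand clear of it
- catch (a joint): turn of the safety catch, rad: 0 to 0.25 = on (yellow tongue points inward in front of the lever's right arm, red thumb piece stands up), 1.6 = off, on its stop (thumb piece lies outward, to the press's right, -y); the lever is free from about 1.2. Friction only (1 N at the tip), stays where left. Its pin runs along the press's x at y = -114, z = 139 mm
- catch_tip (a point): end of the catch's red thumb piece, 46 mm from its pin: the piece is 14 mm wide along the press's x, 9 mm thick with a 12 mm round bead at the end. Catch on: the tip lies in the press's frame at x = 35, y = -114, z = 185 mm; catch off: at x = 35, y = -160, z = 138 mm
- place0 (a point): place 0 of the lane (0 is the rightmost, 2 the leftmost seen from the press's front): point on the lane floor under pressing foot 0; places are 52 mm apart; a short blue mark on the land in front of each
- place1 (a point): place 1 of the lane (0 is the rightmost, 2 the leftmost seen from the press's front): point on the lane floor under pressing foot 1; places are 52 mm apart; a short blue mark on the land in front of each
- place2 (a point): place 2 of the lane (0 is the rightmost, 2 the leftmost seen from the press's front): point on the lane floor under pressing foot 2; places are 52 mm apart; a short blue mark on the land in front of each
- vial_2_mid (a point): centre of a 21 mm round white sample vial, 48 mm tall with its screw cap (cap 20 mm across, top 10 mm), white cap, standing in the lane; half-way up; z points to its cap
- vial_5_mid (a point): centre of a 21 mm round white sample vial, 48 mm tall with its screw cap (cap 20 mm across, top 10 mm), green cap, standing in the lane; half-way up; z points to its cap
- vial_4_mid (a point): centre of a 21 mm round white sample vial, 48 mm tall with its screw cap (cap 20 mm across, top 10 mm), blue cap: the fallen vial, lying on the front land at the empty place with its base over the lane (base sagging 5 degrees) and its cap toward the front within 0.35 rad; this point is half-way along it, 24 mm from its base; z points to its cap
- dropper: bystander: amber dropper bottle, 30 mm across, 101 mm tall, origin under its middle
- timer: bystander: white bench timer, 77 x 78 x 22 mm, origin under its middle
- reference_tin: bystander: small round aluminium tin, 43 mm across, 22 mm high, origin under its middle
Not all that is in view belongs to the job. What is shaped like the part that bears vial_4_mid but pink is not meant.

How it is judged:
By the outcome, as a careful person would: the job done as asked, in the order asked, and still so for the second after the job is handed in, while the arm keeps its last pose, push and grip.
It also fails if it takes over 70 s, if anything falls off the work surface, if the arm or the gripper's body presses on something with over 40 N, if the wrist force passes 120 N, or if a joint passes its speed limit or range.

## Working session

There is one attempt and no reset: what is moved stays moved. The work goes in short steps, Python scripts to look and compute and a tool call to move; the robot and the scene stay as the last step left them, time stands still between calls to the robot, and variables do not carry over. Pictures are saved under pics/ and viewed, at most 10 in all, crops included, and the job is handed in when it is done.

Besides the shell and the picture viewer there is one more tool, called after "Request:" in YAML: its name, and indented under it one key for each argument. play_rows: Moves the arm, as the interface text tells. Its arguments: {"type":"object","properties":{"increments":{"type":"array","items":{"type":"array"}},"force":{"type":"number"}},"required":["increments"]}

```bash
ls; mkdir -p pics; cat > h.py <<'E'
from bench import *
import numpy as np, cv2
from scipy.spatial.transform import Rotation as R
def w(pic,p):
    T=np.array(pic["world_from_camera"]); return (T@np.append(p,1))[:3]
def pts(pic,names,n=2,fn=pinpoint):
    for q in names:
        print(q,[(np.round(w(pic,d["xyz"]),0).tolist(),round(d["p"],2)) for d in fn(q,pic)[:n]])
def save(pic,name): cv2.imwrite("pics/"+name,pic["color"][:,:,::-1])
E
python3 - <<'E'
from h import *
s=sense(); print({k:np.round(v,2).tolist() for k,v in s.items()})
ims=[]
for c in ["side","top"]:
    p=snapshot(c); print(c); ims.append(p["color"])
    pts(p,["press","lane","lever_grip","lever_hinge","catch_tip","place0","place1","place2","vial_4_mid","dropper","timer","reference_tin"],3)
    print(np.round(p["world_from_camera"],2).tolist(), np.round(p["intrinsics"],1).tolist())
for c,i in zip(["s","t"],ims): cv2.imwrite(f"pics/{c}0.png",cv2.resize(i,(800,600))[:,:,::-1])
E
```

```text
pics
{'time': 0.0, 'joint_pos': [65.47, 7.52, 85.33, -0.0, 87.26, -4.89], 'qd': [-0.05, 0.01, 0.0, 0.07, -0.05, 0.01], 'joint_efforts': [0.0, -56.94, -50.05, -0.0, 0.02, 0.0], 'tool_pos': [201.42, 564.61, 230.24], 'tcp_rot': [-179.9, -0.01, 160.36], 'ft_force': [-0.65, 0.56, -0.59], 'wrist_torque': [-0.02, -0.03, -0.03], 'grip_force': 0.0, 'finger_gap': 85.15}
side
press [([496.0, -170.0, -2.0], 0.93)]
lane [([499.0, -173.0, 11.0], 0.78)]
lever_grip [([553.0, -52.0, 242.0], 0.85), ([540.0, -213.0, 27.0], 0.62)]
lever_hinge [([535.0, -96.0, 73.0], 0.97)]
catch_tip [([620.0, -189.0, 183.0], 0.6), ([535.0, -94.0, 72.0], 0.23)]
place0 [([544.0, -190.0, 11.0], 0.7), ([498.0, -172.0, 12.0], 0.7), ([447.0, -145.0, 9.0], 0.57)]
place1 [([544.0, -190.0, 11.0], 0.7), ([498.0, -172.0, 12.0], 0.7), ([447.0, -145.0, 9.0], 0.57)]
place2 [([544.0, -190.0, 11.0], 0.7), ([498.0, -172.0, 12.0], 0.7), ([447.0, -145.0, 9.0], 0.57)]
vial_4_mid [([619.0, -338.0, 12.0], 0.72), ([462.0, -339.0, 15.0], 0.61), ([541.0, -212.0, 23.0], 0.58)]
dropper [([474.0, 162.0, 2.0], 0.58), ([636.0, 318.0, 0.0], 0.52)]
ti
[... 510 characters left out ...]
8.0, 13.0], 0.65), ([537.0, -87.0, 69.0], 0.48)]
place1 [([499.0, -166.0, 11.0], 0.72), ([450.0, -148.0, 13.0], 0.65), ([537.0, -87.0, 69.0], 0.48)]
place2 [([499.0, -166.0, 11.0], 0.72), ([450.0, -148.0, 13.0], 0.65), ([537.0, -87.0, 69.0], 0.48)]
vial_4_mid [([540.0, -213.0, 20.0], 0.51), ([620.0, -335.0, 17.0], 0.4), ([468.0, -339.0, 16.0], 0.4)]
dropper [([470.0, 161.0, 2.0], 0.54)]
timer [([625.0, 319.0, 2.0], 0.68), ([496.0, -164.0, 1.0], 0.62)]
reference_tin [([398.0, 145.0, 2.0], 0.55), ([496.0, -169.0, 9.0], 0.51)]
[[-0.01, -0.99, 0.14, 347.05], [-1.0, 0.01, 0.01, -3.16], [-0.01, -0.14, -0.99, 1577.1], [0.0, 0.0, 0.0, 1.0]] [[446.6, 0.0, 249.4], [0.0, 446.6, 197.6], [0.0, 0.0, 1.0]]
```

View pics/s0.png

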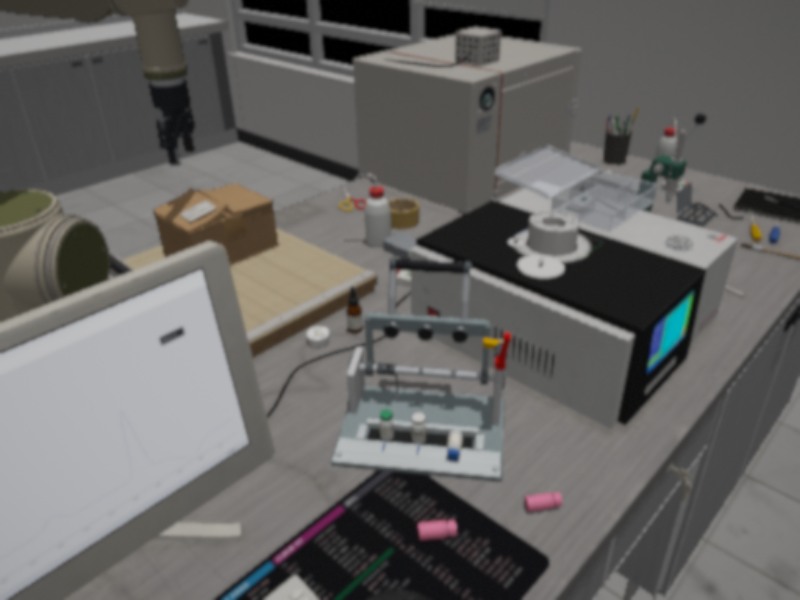

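View pics/t0.png

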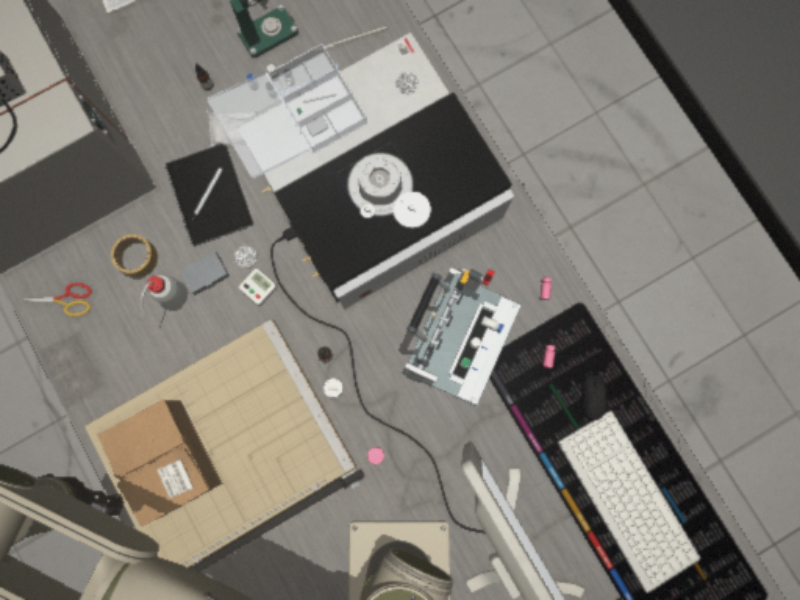

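The side view shows the fallen blue vial at about (455,445), in the rightmost place, which is place 0. Green and white stand in places 2 and 1, and the red catch is at (503,350). The pink look-alikes lie away from the press. The top view shows a box near the start pose at (160,460) and a monitor at (470-560,460-600). I'll check the heights of both before the transit.

```bash
cat >> h.py <<'E'
def ray(pic,u,v):
    K=np.array(pic["intrinsics"]);T=np.array(pic["world_from_camera"]);d=T[:3,:3]@np.linalg.inv(K)@[u,v,1]
    return T[:3,3],d/np.linalg.norm(d)
def tri(a,b):
    (p,d),(q,e)=a,b
    A=np.stack([d,-e],1);s,*_=np.linalg.lstsq(A,q-p,rcond=None)
    return np.round((p+s[0]*d+q+s[1]*e)/2),round(np.linalg.norm(A@s-(q-p)),1)
E
python3 - <<'E'
from h import *
a=snapshot("side");b=snapshot("top");k=.64
for n,s,t in [("mon",(218,245),(468,455)),("mon2",(272,460),(497,480)),("box",(272,190),(180,402)),("box2",(157,213),(100,440))]:
    print(n,tri(ray(a,s[0]*k,s[1]*k),ray(b,t[0]*k,t[1]*k)))
E
```

```text
mon (array([ 263., -120.,  359.]), np.float64(14.9))
mon2 (array([ 239., -209.,   80.]), np.float64(74.1))
box (array([369., 427., 202.]), np.float64(6.5))
box2 (array([206., 611., 111.]), np.float64(167.4))
```

Request:
play_rows:
  increments:
    - [1, [0, 0, -35], 0]
    - [1, [0, 0, -35], 0]
    - [1, [0, 0, -35], 0]
    - [1, [0, 0, 0], 0]

```text
time: 1.73
tool_pos: [202.7, 567.3, 345.6]
tcp_rot: [179.3, 0.1, 160.4]
ft_force: [-0.2, 1.0, 1.3]
finger_gap: 85.5
grip_force: 0.0
```

```bash
python3 - <<'E'
from h import *
s=sense(); print({k:np.round(s[k],2).tolist() for k in ["joint_pos","tool_pos","tcp_rot"]})
a=snapshot("side");T=np.linalg.inv(a["world_from_camera"])
cv2.imwrite("pics/s1.png",cv2.resize(a["color"][:140,:220],(800,509))[:,:,::-1])
for z in range(350,900,50):
    p=T@[202.7,567,z,1];u=np.array(a["intrinsics"])@p[:3];print(z,np.round(u[:2]/u[2]*3.636))
p=np.array(T@[20,60,700,1]);print(p)
E
```

```text
{'joint_pos': [65.47, 6.14, 74.9, -0.0, 98.24, -4.89], 'tool_pos': [202.66, 567.34, 345.6], 'tcp_rot': [179.29, 0.06, 160.36]}
350 [401. 253.]
400 [390. 196.]
450 [378. 137.]
500 [365.  75.]
550 [352.  11.]
600 [339. -56.]
650 [ 325. -126.]
700 [ 310. -199.]
750 [ 295. -276.]
800 [ 279. -356.]
850 [ 262. -439.]
[-517.49898967 -395.72669814  715.20965788    1.        ]
```

View pics/s1.png

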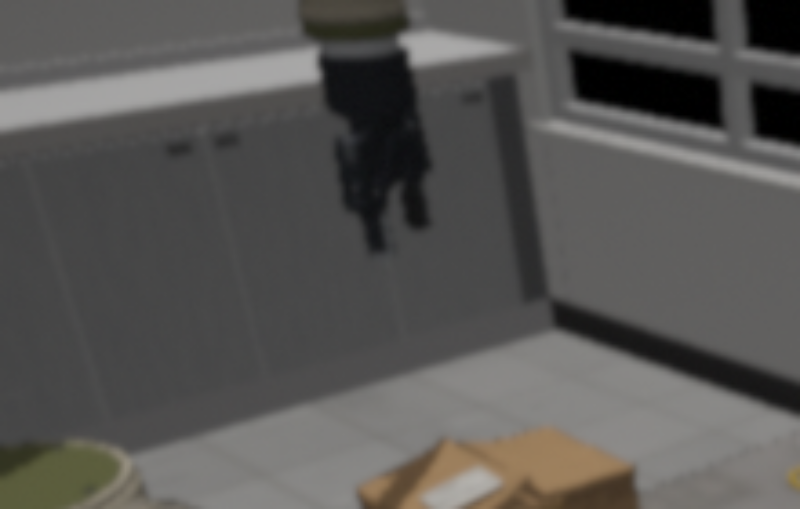

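The picture shows the gripper clear of the box, with the wrist link above about z=510. The forearm should therefore clear the monitor corner, which is at z≈359. Now the transit.

Request:
play_rows:
  increments:
    - [1, [-24, -27, 0], 0]
    - [1, [-24, -27, 0], 0]
    - [1, [-24, -27, 0], 0]
    - [1, [-24, -27, 0], 0]
    - [1, [-24, -27, 0], 0]
    - [1, [-24, -27, 0], 0]
    - [1, [-24, -27, 0], 0]
    - [1, [-24, -27, 0], 0]
    - [1, [-24, -27, 0], 0]
    - [1, [-24, -27, 0], 0]
    - [1, [-24, -27, 0], 0]
    - [1, [-24, -27, 0], 0]

```text
time: 2.78
tool_pos: [363.9, 161.4, 335.3]
tcp_rot: [-180.0, -0.0, 160.4]
ft_force: [1.2, 0.1, -0.9]
finger_gap: 85.7
grip_force: 0.0
```

Request:
play_rows:
  increments:
    - [1, [-24, -27, 0], 0]
    - [1, [-24, -27, 0], 0]
    - [1, [-24, -27, 0], 0]
    - [1, [-24, -27, 0], 0]
    - [1, [-24, -27, 0], 0]
    - [1, [-24, -27, 0], 0]
    - [1, [-24, -27, 0], 0]
    - [1, [-24, -27, 0], 0]
    - [1, [-24, -27, 0], 0]
    - [1, [-24, -27, 0], 0]
    - [1, [-24, -27, 0], 0]
    - [1, [-24, -27, 0], 0]

```text
time: 3.78
tool_pos: [526.4, -240.5, 334.9]
tcp_rot: [180.0, -0.1, 160.3]
ft_force: [0.8, 1.0, 1.3]
finger_gap: 85.3
grip_force: 0.0
```

Request:
play_rows:
  increments:
    - [1, [0, 0, 0], 0.12]
    - [1, [0, 0, 0], 0.12]
    - [1, [0, 0, 0], 0.12]
    - [1, [0, 0, 0], 0.12]
    - [1, [0, 0, 0], 0.12]
    - [1, [0, 0, 0], 0.12]
    - [1, [0, 0, 0], 0.12]
    - [1, [0, 0, 0], 0.12]
    - [1, [0, 0, 0], 0.12]
    - [1, [0, 0, 0], 0.12]
    - [1, [0, 0, 0], 0.12]
    - [1, [0, 0, 0], 0.12]

```text
time: 4.78
tool_pos: [526.0, -238.6, 334.9]
tcp_rot: [-179.9, -0.0, 77.5]
ft_force: [0.7, 0.2, 0.7]
finger_gap: 85.4
grip_force: 0.0
```

Request:
play_rows:
  increments:
    - [0, [0, 0, 30], 0.12]
    - [0, [0, 0, 30], 0.12]
    - [0, [0, 0, 0], 0]
    - [0, [0, 0, 0], 0]

```text
time: 5.12
tool_pos: [524.8, -238.0, 273.5]
tcp_rot: [-179.7, -0.0, 64.3]
ft_force: [0.5, 0.1, 0.6]
finger_gap: 42.5
grip_force: 0.0
```

```bash
python3 - <<'E'
from h import *
s=sense(); print({k:np.round(s[k],2).tolist() for k in ["joint_pos","tool_pos","tcp_rot","ft_force"]})
p=snapshot("wrist");print(np.round(p["world_from_camera"],3).tolist(),np.round(p["intrinsics"],1).tolist())
pts(p,["press","lane","lever_grip","lever_hinge","catch_tip","place0","vial_4_mid","vial_5_mid"],3)
cv2.imwrite("pics/w0.png",cv2.resize(p["color"],(800,600))[:,:,::-1])
E
```

```text
{'joint_pos': [-29.49, 3.32, 85.3, -0.0, 91.72, -3.81], 'tool_pos': [524.79, -237.95, 273.53], 'tcp_rot': [-179.66, -0.02, 64.32], 'ft_force': [0.52, 0.12, 0.59]}
[[0.901, -0.413, -0.132, 558.168], [-0.433, -0.863, -0.26, -170.408], [-0.006, 0.291, -0.957, 416.38], [0.0, 0.0, 0.0, 1.0]] [[297.3, 0.0, 259.5], [0.0, 297.3, 196.4], [0.0, 0.0, 1.0]]
press []
lane []
lever_grip []
lever_hinge [([534.0, -93.0, 75.0], 0.76)]
catch_tip [([621.0, -195.0, 182.0], 0.58)]
place0 [([548.0, -191.0, 6.0], 0.93), ([459.0, -146.0, 14.0], 0.9), ([494.0, -167.0, 5.0], 0.58)]
vial_4_mid [([468.0, -338.0, 10.0], 0.94), ([615.0, -340.0, 11.0], 0.91), ([535.0, -212.0, 18.0], 0.63)]
vial_5_mid [([447.0, -149.0, 36.0], 0.81), ([491.0, -169.0, 31.0], 0.32)]
```

View pics/w0.png

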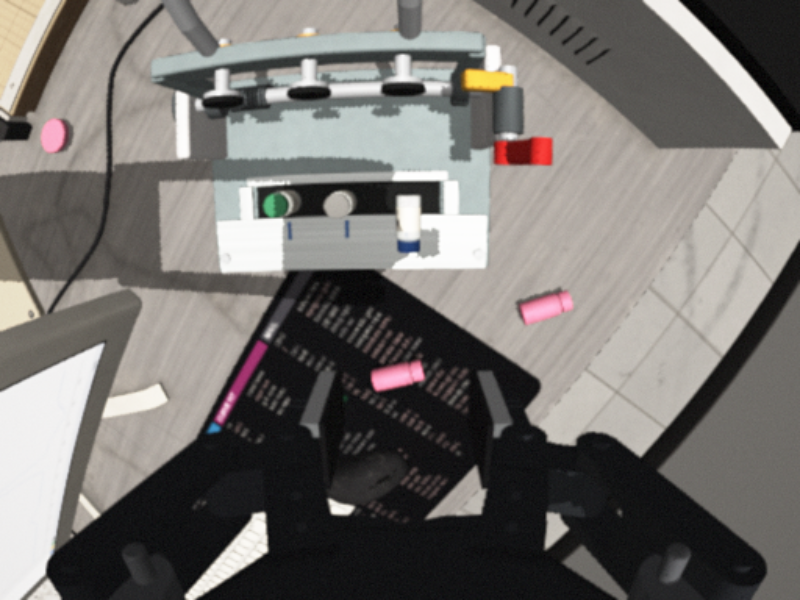

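The wrist view shows the blue vial at (408,225), nearly aligned with the tool's x axis. The feet are at (222-403,95) and the catch's red thumb piece is at (525,150). I'll come down to a hover over the vial and refine.

Request:
play_rows:
  increments:
    - [0, [4, 0, 35], 0]
    - [0, [4, 0, 35], 0]
    - [0, [4, 0, 35], 0]
    - [0, [4, 0, 35], 0]
    - [0, [0, 0, 30], 0]
    - [0, [0, 0, 0], 0]
    - [0, [0, 0, 0], 0]

```text
time: 6.15
tool_pos: [532.0, -223.7, 105.0]
tcp_rot: [-179.8, -0.0, 64.1]
ft_force: [-0.0, -0.7, 1.2]
finger_gap: 42.5
grip_force: 0.0
```

```bash
cat >> h.py <<'E'
def wray(pic,u,v):
    K=np.array(pic["intrinsics"]);T=np.array(pic["world_from_camera"])
    x,y=(u-K[0,2])/K[0,0],(v-K[1,2])/K[1,1];r=np.hypot(x,y)+1e-9
    return T[:3,3],T[:3,:3]@[np.sin(r)*x/r,np.sin(r)*y/r,np.cos(r)]
def onz(r,z): return r[0]+r[1]*(z-r[0][2])/r[1][2]
E
python3 - <<'E'
from h import *
s=sense(); print({k:np.round(s[k],2).tolist() for k in ["tool_pos","tcp_rot","ft_force","finger_gap"]})
p=snapshot("wrist")
pts(p,["lane","place0","vial_4_mid","lever_hinge","catch_tip"],3)
for d in regions_of("vial_4_mid",p)[:4]:
    m=d["mask"];v,u=np.nonzero(m)
    P=np.array([onz(wray(p,a,b),22) for a,b in zip(u,v)])[:,:2];c=P.mean(0)
    e,V=np.linalg.eigh(np.cov((P-c).T));a=V[:,1]
    t=(P-c)@a;print(round(d["p"],2),len(u),c.round(1),"ang",np.degrees(np.arctan2(*a[::-1])).round(1),t.min().round(),t.max().round(),[int(u.min()),int(u.max()),int(v.min()),int(v.max())])
cv2.imwrite("pics/w1.png",cv2.resize(p["color"],(800,600))[:,:,::-1])
E
```

```text
{'tool_pos': [531.97, -223.68, 104.95], 'tcp_rot': [-179.76, -0.01, 64.12], 'ft_force': [-0.02, -0.66, 1.21], 'finger_gap': 42.5}
lane [([500.0, -168.0, 8.0], 0.58)]
place0 [([550.0, -191.0, 7.0], 0.72), ([495.0, -164.0, 3.0], 0.61), ([493.0, -170.0, 33.0], 0.59)]
vial_4_mid [([620.0, -337.0, 11.0], 0.88), ([467.0, -339.0, 12.0], 0.73), ([540.0, -210.0, 21.0], 0.71)]
lever_hinge [([537.0, -97.0, 71.0], 0.8)]
catch_tip [([621.0, -192.0, 181.0], 0.62)]
0.94 1646 [ 538.1 -211. ] ang 63.5 -28.0 25.0 [247, 274, 156, 220]
0.78 1067 [ 618.  -327.9] ang 167.8 -27.0 25.0 [367, 417, 245, 277]
0.71 866 [ 471.6 -330.1] ang 163.1 -23.0 27.0 [226, 275, 310, 333]
```

View pics/w1.png

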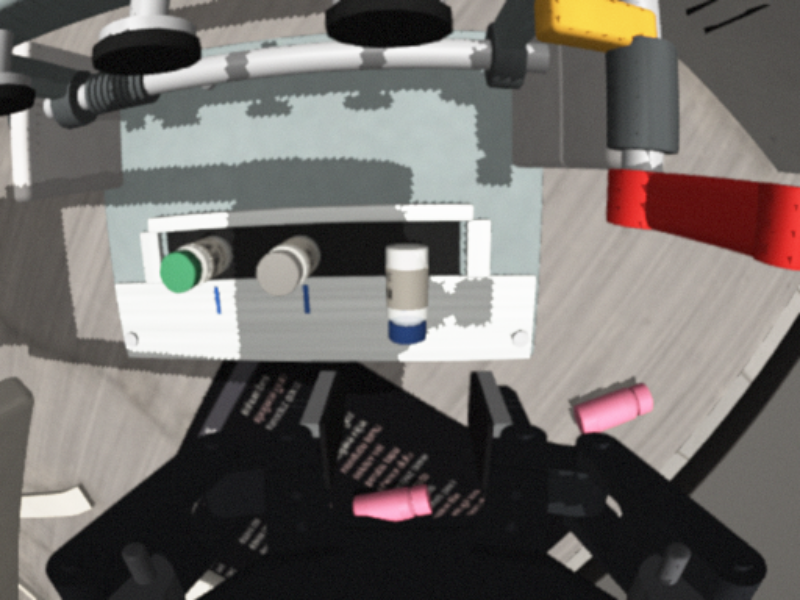

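The vial mask centre is (538,-211) at 63.5°, lined up with the tool at (407,290) in the picture. The fingers straddle it, so I'll go down and grip near the cap.

Request:
play_rows:
  increments:
    - [0, [-2, 0, 30], 0]
    - [0, [0, 0, 30], 0]
    - [0, [0, 0, 20], 0]
    - [0, [0, 0, 5], 0]
    - [0, [0, 0, 3], 0]
    - [0, [0, 0, 0], 0]
    - [0, [0, 0, 0], 0]

```text
time: 7.08
tool_pos: [533.8, -226.9, 20.3]
tcp_rot: [179.8, 0.0, 64.1]
ft_force: [0.0, -0.7, 0.6]
finger_gap: 42.7
grip_force: 0.0
```

Request:
play_rows:
  increments:
    - [-0.4, [0, 0, 2], 0]
    - [-1, [0, 0, 0], 0]
    - [-1, [0, 0, 0], 0]
    - [-1, [0, 0, 0], 0]
    - [-1, [0, 0, 0], 0]
    - [-1, [0, 0, 0], 0]
    - [-1, [0, 0, 0], 0]
    - [-1, [0, 0, 0], 0]
  force: 20

```text
time: 7.75
tool_pos: [533.5, -226.8, 17.6]
tcp_rot: [179.9, 0.0, 64.1]
ft_force: [-0.2, -0.2, 6.2]
finger_gap: 19.8
grip_force: 20.2
```

```bash
python3 - <<'E'
from h import *
s=sense(); print({k:np.round(s[k],2).tolist() for k in ["tool_pos","tcp_rot","ft_force","finger_gap","grip_force"]})
p=snapshot("wrist")
cv2.imwrite("pics/w2.png",cv2.resize(p["color"][130:384,110:410],(800,677)[:2] if 0 else (700,593))[:,:,::-1])
E
```

```text
{'tool_pos': [533.47, -226.79, 17.63], 'tcp_rot': [179.86, 0.01, 64.1], 'ft_force': [-0.22, -0.17, 6.21], 'finger_gap': 19.76, 'grip_force': 20.23}
```

View pics/w2.png

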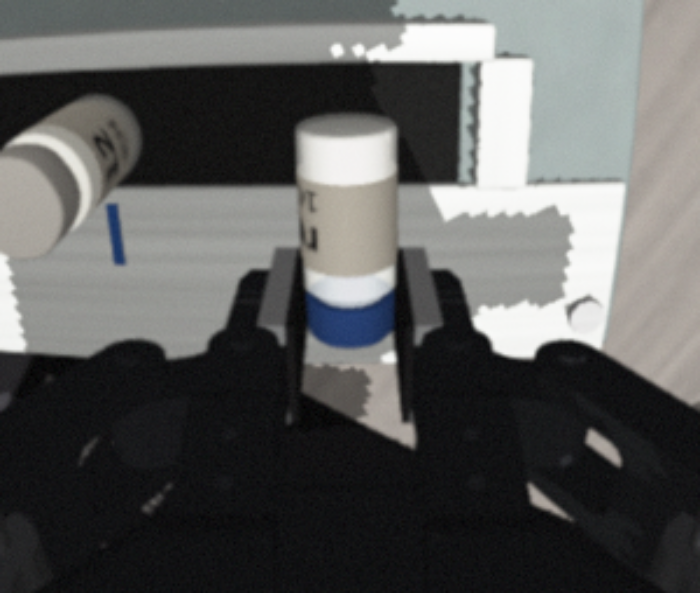

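The cap is gripped: the opening is 19.8 mm and the blue cap sits between the pads at (350,320). Next I'll lift slightly and see whether the vial swings down under its own weight.

Request:
play_rows:
  increments:
    - [-1, [0, 0, -8], 0]
    - [-1, [0, 0, -15], 0]
    - [-1, [0, 0, -15], 0]
    - [-1, [0, 0, 0], 0]
    - [-1, [0, 0, 0], 0]
    - [-1, [0, 0, 0], 0]
  force: 20

```text
time: 8.3
tool_pos: [532.0, -226.0, 53.7]
tcp_rot: [-180.0, -0.0, 64.1]
ft_force: [0.3, -0.5, -0.5]
finger_gap: 19.8
grip_force: 19.7
```

```bash
cat >> h.py <<'E'
def vm():
    p=snapshot("wrist")
    for d in regions_of("vial_4_mid",p)[:4]:
        m=d["mask"];v,u=np.nonzero(m);print(round(d["p"],2),len(u),[int(u.min()),int(u.max()),int(v.min()),int(v.max())],p["color"][m].mean(0).round())
    for d in pinpoint("vial_4_mid",p)[:4]: print(np.round(w(p,d["xyz"])),round(d["p"],2))
    return p
def st():
    s=sense(); print({k:np.round(s[k],2).tolist() for k in ["time","tool_pos","tcp_rot","ft_force","finger_gap","grip_force"]})
E
python3 - <<'E'
from h import *
st();p=vm();save(p,"w3.png")
E
```

```text
{'time': 8.3, 'tool_pos': [532.04, -226.0, 53.7], 'tcp_rot': [-179.96, -0.0, 64.1], 'ft_force': [0.33, -0.52, -0.52], 'finger_gap': 19.82, 'grip_force': 19.75}
0.77 3969 [237, 281, 178, 278] [157. 158. 159.]
0.56 1187 [384, 442, 268, 302] [201. 123. 146.]
0.19 1434 [0, 365, 0, 75] [39. 40. 40.]
[ 616. -336.   12.] 0.72
[ 540. -213.   57.] 0.62
```

The vial stays horizontal in the grip, so the pads hold it. I'll pivot it about the rear rail's top edge by moving the cap along an arc while pressing the base face against that edge. First comes a guarded approach to the rail.

Request:
play_rows:
  increments:
    - [-1, [0, 0, 15], 0]
    - [-1, [3, 0, 14], 0]
    - [-1, [3, 0, 0], 0]
    - [-1, [0, 0, 0], 0]
    - [-1, [0, 0, 0], 0]

```text
time: 8.87
tool_pos: [535.1, -220.6, 25.4]
tcp_rot: [-180.0, 0.0, 64.1]
ft_force: [0.7, -0.3, -0.5]
finger_gap: 19.6
grip_force: 19.8
```

Request:
play_rows:
  increments:
    - [-1, [2, 0, 0], 0]
    - [-1, [1, 0, 0], 0]
    - [-1, [0, 0, 0], 0]

```text
time: 9.12
tool_pos: [537.0, -218.2, 26.1]
tcp_rot: [179.9, -0.0, 64.1]
ft_force: [-0.8, -0.2, 0.1]
finger_gap: 19.7
grip_force: 19.8
```

Request:
play_rows:
  increments:
    - [-1, [1, 0, 0], 0]
    - [-1, [1, 0, 0], 0]
    - [-1, [0, 0, 0], 0]

```text
time: 9.37
tool_pos: [537.4, -216.2, 25.5]
tcp_rot: [180.0, -0.0, 64.1]
ft_force: [0.1, -0.4, -0.4]
finger_gap: 19.7
grip_force: 19.8
```

Request:
play_rows:
  increments:
    - [-1, [1, 0, 0], 0]
    - [-1, [1, 0, 0], 0]
    - [-1, [0, 0, 0], 0]

```text
time: 9.62
tool_pos: [538.0, -215.1, 25.5]
tcp_rot: [180.0, 0.1, 64.1]
ft_force: [-2.3, -2.9, -0.3]
finger_gap: 19.6
grip_force: 19.9
```

Request:
play_rows:
  increments:
    - [-1, [1, 0, 0], 0]
    - [-1, [1, 0, 0], 0]
    - [-1, [0, 0, 0], 0]

```text
time: 9.87
tool_pos: [538.3, -214.6, 25.6]
tcp_rot: [180.0, 0.2, 64.1]
ft_force: [-5.7, -9.6, 2.0]
finger_gap: 20.2
grip_force: 20.3
```

```bash
python3 - <<'E'
from h import *
st();p=vm();save(p,"w4.png")
E
```

```text
{'time': 9.87, 'tool_pos': [538.34, -214.58, 25.63], 'tcp_rot': [179.99, 0.18, 64.09], 'ft_force': [-5.7, -9.64, 2.02], 'finger_gap': 20.2, 'grip_force': 20.25}
0.64 551 [420, 453, 299, 323] [189. 111. 133.]
0.39 109871 [0, 511, 0, 295] [130. 134. 132.]
[ 619. -338.   10.] 0.95
[ 546. -203.   29.] 0.55
```

Contact at about 11 N. Now the arc.

Request:
play_rows:
  increments:
    - [-1, [1.2, 0, -3.6], 0]
    - [-1, [1.3, 0, -3.6], 0]
    - [-1, [1.8, 0, -3.3], 0]
    - [-1, [1.9, 0, -3.3], 0]
    - [-1, [0, 0, 0], 0]
    - [-1, [0, 0, 0], 0]

```text
time: 10.52
tool_pos: [542.1, -206.8, 39.4]
tcp_rot: [180.0, -0.0, 64.1]
ft_force: [-0.0, -0.7, -0.8]
finger_gap: 20.0
grip_force: 20.6
```

```bash
python3 - <<'E'
from h import *
st();p=vm()
cv2.imwrite("pics/w5.png",cv2.resize(p["color"][130:384,110:410],(700,593))[:,:,::-1])
E
```

```text
{'time': 10.52, 'tool_pos': [542.1, -206.81, 39.38], 'tcp_rot': [179.97, -0.01, 64.13], 'ft_force': [-0.01, -0.74, -0.8], 'finger_gap': 19.95, 'grip_force': 20.6}
0.63 423 [413, 442, 298, 320] [197. 122. 145.]
0.56 3907 [238, 280, 181, 280] [175. 176. 179.]
[ 546. -197.   39.] 0.6
[ 619. -337.   13.] 0.6
```

View pics/w5.png

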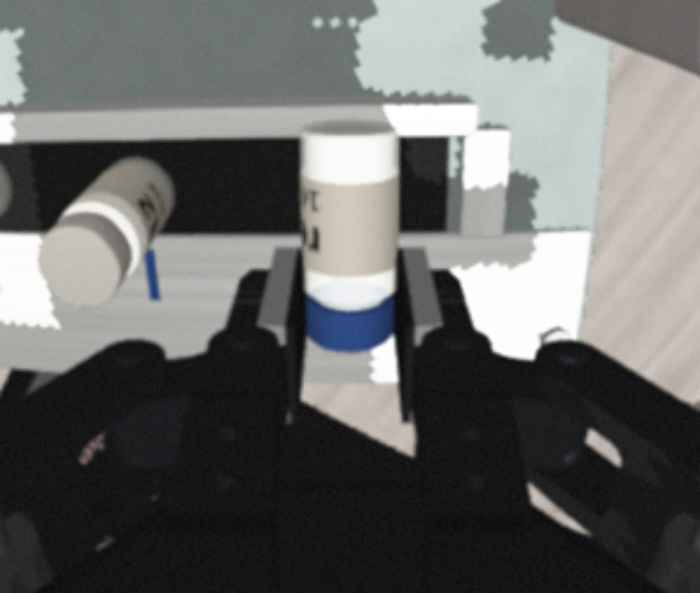

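The vial barely turned. The contact slipped off the rail because the preload was too small. I'll retry with a firmer preload.

Request:
play_rows:
  increments:
    - [-1, [-5, 0, 0], 0]
    - [-1, [-5, 0, 7], 0]
    - [-1, [0, 0, 6], 0]
    - [-1, [3, 0, 0], 0]
    - [-1, [2, 0, 0], 0]
    - [-1, [2, 0, 0], 0]
    - [-1, [2, 0, 0], 0]
    - [-1, [0, 0, 0], 0]

```text
time: 11.33
tool_pos: [539.0, -210.8, 26.0]
tcp_rot: [-179.9, 0.3, 64.1]
ft_force: [-12.1, -13.2, 3.2]
finger_gap: 20.0
grip_force: 22.3
```

Request:
play_rows:
  increments:
    - [-1, [1, 0, 0], 0]
    - [-1, [1, 0, 0], 0]
    - [-1, [0, 0, 0], 0]

```text
time: 11.58
tool_pos: [539.6, -209.9, 26.2]
tcp_rot: [-179.9, 0.4, 64.1]
ft_force: [-14.4, -17.5, 6.1]
finger_gap: 19.7
grip_force: 23.2
```

Request:
play_rows:
  increments:
    - [-1, [1, 0, -2], 0]
    - [-1, [1, 0, -2], 0]
    - [-1, [1, 0, -2], 0]
    - [-1, [0, 0, 0], 0]

```text
time: 11.92
tool_pos: [542.7, -205.2, 32.4]
tcp_rot: [-180.0, 0.2, 64.1]
ft_force: [-5.7, -8.6, 3.4]
finger_gap: 19.9
grip_force: 24.4
```

```bash
python3 - <<'E'
from h import *
st();p=vm();save(p,"w6.png")
m=p["color"][230:300,225:295].astype(int);b=(m[...,2]>m[...,0]+35);v,u=np.nonzero(b);print("blue",len(v),v.min()+230,v.max()+230,u.min()+225,u.max()+225)
q=cv2.imread("pics/w3.png")[230:300,225:295,::-1].astype(int);b=(q[...,2]>q[...,0]+35);v,u=np.nonzero(b);print("blue0",len(v),v.min()+230,v.max()+230)
E
```

```text
{'time': 11.92, 'tool_pos': [542.71, -205.16, 32.41], 'tcp_rot': [-179.99, 0.17, 64.08], 'ft_force': [-5.68, -8.55, 3.4], 'finger_gap': 19.87, 'grip_force': 24.36}
0.77 3832 [239, 280, 194, 291] [175. 177. 180.]
0.62 305 [421, 445, 304, 324] [194. 121. 143.]
0.31 2638 [121, 182, 203, 271] [164. 160. 153.]
[ 545. -201.   34.] 0.94
[ 619. -338.   12.] 0.51
blue 649 268 289 241 278
blue0 621 255 278
```

The vial slid in the pads instead of turning, because the torsional hold at 20 N is too strong. I'll move it back low over the land and test whether a gripper target close to the cap width gives a lighter grip.

Request:
play_rows:
  increments:
    - [-1, [-6, 0, 0], 0]
    - [-1, [-8, 0, 0], 0]
    - [-1, [-8, 0, 6], 0]
    - [-1, [-4, 0, 5], 0]
    - [-0.65, [0, 0, 0], 0]
    - [-0.65, [0, 0, 0], 0]
    - [-0.65, [0, 0, 0], 0]
    - [-0.65, [0, 0, 0], 0]

```text
time: 12.73
tool_pos: [532.0, -227.0, 20.9]
tcp_rot: [-180.0, 0.0, 64.1]
ft_force: [0.1, -1.6, 2.1]
finger_gap: 19.8
grip_force: 24.6
```

Request:
play_rows:
  increments:
    - [-0.58, [0, 0, 0], 0]
    - [-0.58, [0, 0, 0], 0]
    - [-0.58, [0, 0, 0], 0]

```text
time: 12.98
tool_pos: [532.0, -226.8, 21.0]
tcp_rot: [-180.0, -0.0, 64.1]
ft_force: [-0.8, -0.3, 2.1]
finger_gap: 20.0
grip_force: 24.5
```

Request:
play_rows:
  increments:
    - [-0.55, [0, 0, 0], 0]
    - [-0.55, [0, 0, 0], 0]
    - [-0.55, [0, 0, 0], 0]

```text
time: 13.23
tool_pos: [532.0, -226.8, 21.0]
tcp_rot: [-180.0, -0.0, 64.1]
ft_force: [0.7, -0.4, 2.2]
finger_gap: 19.8
grip_force: 24.5
```

Request:
play_rows:
  increments:
    - [-0.54, [0, 0, 0], 0]
    - [-0.54, [0, 0, 0], 0]
    - [-0.54, [0, 0, 0], 0]

```text
time: 13.48
tool_pos: [532.0, -226.8, 21.0]
tcp_rot: [-180.0, -0.0, 64.1]
ft_force: [0.5, -0.5, 1.8]
finger_gap: 19.8
grip_force: 24.5
```

Request:
play_rows:
  increments:
    - [-0.534, [0, 0, 0], 0]
    - [-0.534, [0, 0, 0], 0]
    - [-0.534, [0, 0, 0], 0]

```text
time: 13.73
tool_pos: [532.0, -226.8, 21.0]
tcp_rot: [-180.0, -0.0, 64.1]
ft_force: [0.7, -0.2, 0.7]
finger_gap: 20.0
grip_force: 19.9
```

Request:
play_rows:
  increments:
    - [-0.528, [0, 0, 0], 0]
    - [-0.528, [0, 0, 0], 0]
    - [-0.528, [0, 0, 0], 0]

```text
time: 13.98
tool_pos: [532.0, -226.9, 21.0]
tcp_rot: [-180.0, -0.0, 64.1]
ft_force: [-0.6, 0.3, 0.9]
finger_gap: 19.8
grip_force: 14.6
```

The grip force falls about linearly as the target opens, by about 0.9 N per 0.001, reaching zero near -0.512. I'll regrip at the cap end, lift lightly, and let gravity swing the base down.

Request:
play_rows:
  increments:
    - [-0.35, [0, 0, 2], 0]
    - [-0.35, [0, 0, 0], 0]
    - [-0.35, [0, 0, 0], 0]
    - [-0.35, [-4, 0, 0], 0]
    - [-0.35, [-4, 0, 0], 0]
    - [-0.35, [0, 0, 1], 0]
    - [-0.53, [0, 0, 0], 0]
    - [-0.53, [0, 0, 0], 0]
    - [-0.53, [0, 0, 0], 0]
    - [-0.53, [0, 0, 0], 0]

```text
time: 14.82
tool_pos: [528.6, -234.0, 18.1]
tcp_rot: [-180.0, -0.0, 64.1]
ft_force: [0.0, -0.6, -0.2]
finger_gap: 20.1
grip_force: 10.1
```

```bash
cat >> h.py <<'E'
def blue(p):
    m=p["color"][200:320,215:305].astype(int);b=(m[...,2]>m[...,0]+35);v,u=np.nonzero(b);print("blue",len(v),v.min()+200,v.max()+200,u.min()+215,u.max()+215)
E
python3 - <<'E'
from h import *
st();p=vm();save(p,"w7.png");blue(p)
E
```

```text
{'time': 14.82, 'tool_pos': [528.59, -234.04, 18.06], 'tcp_rot': [-180.0, -0.0, 64.11], 'ft_force': [0.0, -0.65, -0.21], 'finger_gap': 20.08, 'grip_force': 10.07}
0.87 1344 [406, 467, 281, 319] [194. 115. 138.]
0.64 3917 [238, 281, 178, 278] [155. 156. 157.]
0.55 2931 [16, 92, 155, 214] [100. 126. 105.]
[ 619. -336.   10.] 0.93
[ 535. -220.   22.] 0.62
blue 607 255 277 241 278
```

Request:
play_rows:
  increments:
    - [-0.523, [0, 0, 0], 0]
    - [-0.523, [0, 0, 0], 0]
    - [-0.523, [0, 0, -4], 0]
    - [-0.523, [0, 0, -4], 0]
    - [-0.523, [0, 0, -6], 0]
    - [-0.523, [0, 0, -6], 0]
    - [-0.523, [0, 0, -6], 0]
    - [-0.523, [0, 0, -6], 0]
    - [-0.523, [0, 0, 0], 0]
    - [-0.523, [0, 0, 0], 0]

```text
time: 15.8
tool_pos: [529.1, -234.4, 50.9]
tcp_rot: [179.9, 0.0, 64.1]
ft_force: [-0.6, 0.2, 0.4]
finger_gap: 20.4
grip_force: 8.0
```

```bash
python3 - <<'E'
from h import *
st();p=vm();save(p,"w8.png");blue(p)
E
```

```text
{'time': 15.8, 'tool_pos': [529.1, -234.41, 50.9], 'tcp_rot': [179.92, 0.01, 64.1], 'ft_force': [-0.61, 0.19, 0.41], 'finger_gap': 20.35, 'grip_force': 7.99}
0.83 1429 [385, 445, 260, 299] [201. 123. 147.]
0.73 3939 [238, 281, 178, 278] [158. 158. 160.]
0.39 495 [0, 361, 0, 58] [41. 42. 42.]
0.2 3028 [471, 511, 47, 131] [137.  44.  42.]
[ 535. -221.   57.] 0.93
[ 617. -338.   13.] 0.6
blue 627 255 278 241 278
```

Request:
play_rows:
  increments:
    - [-0.519, [0, 0, 0], 0]
    - [-0.519, [0, 0, 0], 0]

```text
time: 16.12
tool_pos: [528.3, -234.0, 49.7]
tcp_rot: [-180.0, -0.0, 64.1]
ft_force: [0.2, 1.0, -0.3]
finger_gap: 20.4
grip_force: 5.4
```

Request:
play_rows:
  increments:
    - [-0.516, [0, 0, 0], 0]
    - [-0.516, [0, 0, 0], 0]

```text
time: 16.28
tool_pos: [528.5, -234.0, 49.9]
tcp_rot: [-180.0, -0.0, 64.1]
ft_force: [0.2, 0.5, 0.2]
finger_gap: 20.8
grip_force: 3.6
```

```bash
python3 - <<'E'
from h import *
st();p=vm();save(p,"w9.png");blue(p)
E
```

```text
{'time': 16.28, 'tool_pos': [528.48, -234.03, 49.88], 'tcp_rot': [-179.98, -0.0, 64.1], 'ft_force': [0.21, 0.53, 0.21], 'finger_gap': 20.84, 'grip_force': 3.61}
0.8 1411 [387, 447, 261, 300] [202. 124. 147.]
0.65 3929 [238, 281, 178, 278] [157. 158. 160.]
0.39 91960 [0, 511, 0, 248] [132. 134. 132.]
[ 617. -336.   13.] 0.77
[ 535. -220.   54.] 0.73
[ 450. -147.   35.] 0.29
blue 626 255 278 241 277
```

Request:
play_rows:
  increments:
    - [-0.514, [0, 0, 0], 0]
    - [-0.514, [0, 0, 0], 0]

```text
time: 16.6
tool_pos: [528.6, -234.1, 50.1]
tcp_rot: [-180.0, 0.0, 64.1]
ft_force: [1.1, 0.2, -0.2]
finger_gap: 21.0
grip_force: 2.5
```

Request:
play_rows:
  increments:
    - [-0.513, [0, 0, 0], 0]
    - [-0.513, [0, 0, 0], 0]
    - [-0.513, [0, 0, 0], 0]

```text
time: 16.85
tool_pos: [528.6, -234.1, 50.1]
tcp_rot: [-180.0, 0.0, 64.1]
ft_force: [0.5, 0.7, -0.2]
finger_gap: 20.6
grip_force: 2.0
```

```bash
python3 - <<'E'
from h import *
st();p=vm();save(p,"w10.png");blue(p)
E
```

```text
{'time': 16.85, 'tool_pos': [528.59, -234.11, 50.1], 'tcp_rot': [-180.0, 0.0, 64.1], 'ft_force': [0.51, 0.7, -0.19], 'finger_gap': 20.65, 'grip_force': 1.97}
0.81 1396 [387, 446, 261, 300] [201. 123. 147.]
0.75 4099 [237, 282, 177, 278] [155. 156. 158.]
[ 618. -337.   11.] 0.61
[ 534. -225.   54.] 0.59
blue 619 255 278 241 277
```

Request:
play_rows:
  increments:
    - [-0.512, [0, 0, 0], 0]
    - [-0.512, [0, 0, 0], 0]
    - [-0.512, [0, 0, 0], 0]

```text
time: 17.25
tool_pos: [528.6, -234.1, 50.1]
tcp_rot: [180.0, 0.0, 64.1]
ft_force: [-0.3, 0.4, 0.1]
finger_gap: 21.0
grip_force: 1.5
```

Request:
play_rows:
  increments:
    - [-0.5115, [0, 0, 0], 0]
    - [-0.5115, [0, 0, 0], 0]
    - [-0.5115, [0, 0, 0], 0]

```text
time: 17.5
tool_pos: [528.6, -234.1, 50.1]
tcp_rot: [180.0, 0.0, 64.1]
ft_force: [0.5, -0.0, -0.1]
finger_gap: 20.8
grip_force: 1.2
```

```bash
python3 - <<'E'
from h import *
st();p=vm();save(p,"w11.png");blue(p)
E
```

```text
{'time': 17.5, 'tool_pos': [528.63, -234.14, 50.12], 'tcp_rot': [180.0, 0.0, 64.1], 'ft_force': [0.54, -0.03, -0.08], 'finger_gap': 20.84, 'grip_force': 1.24}
0.68 1376 [387, 446, 262, 301] [205. 125. 150.]
0.56 2738 [474, 511, 46, 131] [128.  40.  38.]
0.55 4077 [238, 282, 178, 278] [156. 157. 158.]
[ 619. -335.   11.] 0.96
blue 624 255 278 241 277
```

Request:
play_rows:
  increments:
    - [-0.511, [0, 0, 0], 0]
    - [-0.511, [0, 0, 0], 0]
    - [-0.511, [0, 0, 0], 0]

```text
time: 17.9
tool_pos: [528.6, -234.1, 50.1]
tcp_rot: [180.0, 0.0, 64.1]
ft_force: [-0.3, 0.2, -1.1]
finger_gap: 20.8
grip_force: 1.0
```

Request:
play_rows:
  increments:
    - [-0.5106, [0, 0, 0], 0]
    - [-0.5106, [0, 0, 0], 0]
    - [-0.5106, [0, 0, 0], 0]

```text
time: 18.15
tool_pos: [528.6, -234.1, 50.1]
tcp_rot: [-180.0, -0.0, 64.1]
ft_force: [0.6, -1.0, -0.4]
finger_gap: 20.7
grip_force: 0.8
```

```bash
python3 - <<'E'
from h import *
st();p=vm();save(p,"w12.png");blue(p)
E
```

```text
{'time': 18.15, 'tool_pos': [528.61, -234.11, 50.09], 'tcp_rot': [-180.0, -0.0, 64.1], 'ft_force': [0.57, -0.96, -0.41], 'finger_gap': 20.71, 'grip_force': 0.84}
0.91 1403 [387, 446, 261, 300] [202. 123. 147.]
0.71 4026 [238, 281, 178, 278] [156. 157. 159.]
[ 535. -224.   53.] 0.96
[ 621. -337.   11.] 0.57
blue 624 255 278 241 277
```

Request:
play_rows:
  increments:
    - [-0.5102, [0, 0, 0], 0]
    - [-0.5102, [0, 0, 0], 0]
    - [-0.5102, [0, 0, 0], 0]

```text
time: 18.55
tool_pos: [528.6, -234.1, 50.1]
tcp_rot: [180.0, -0.0, 64.1]
ft_force: [1.3, -1.0, -0.1]
finger_gap: 21.0
grip_force: 0.7
```

Request:
play_rows:
  increments:
    - [-0.5099, [0, 0, 0], 0]
    - [-0.5099, [0, 0, 0], 0]
    - [-0.5099, [0, 0, 0], 0]

```text
time: 18.8
tool_pos: [528.6, -234.1, 50.1]
tcp_rot: [180.0, -0.0, 64.1]
ft_force: [-0.3, -0.4, -0.0]
finger_gap: 21.1
grip_force: 0.5
```

```bash
python3 - <<'E'
from h import *
st();p=vm();save(p,"w13.png");blue(p)
E
```

```text
{'time': 18.8, 'tool_pos': [528.62, -234.13, 50.11], 'tcp_rot': [180.0, -0.0, 64.1], 'ft_force': [-0.31, -0.37, -0.01], 'finger_gap': 21.11, 'grip_force': 0.51}
0.73 1342 [387, 445, 261, 299] [202. 123. 148.]
0.59 3899 [238, 280, 178, 275] [160. 162. 163.]
[ 618. -339.   11.] 0.88
[ 532. -221.   52.] 0.58
blue 676 255 275 241 278
```

Request:
play_rows:
  increments:
    - [-0.5099, [0, 0, 0], 0]
    - [-0.5099, [0, 0, 0], 0]
    - [-0.5099, [0, 0, 0], 0]

```text
time: 19.2
tool_pos: [528.6, -234.1, 50.1]
tcp_rot: [-180.0, 0.0, 64.1]
ft_force: [0.8, -0.9, -1.0]
finger_gap: 20.8
grip_force: 0.4
```

```bash
python3 - <<'E'
from h import *
st();p=vm();save(p,"w14.png");blue(p)
E
```

```text
{'time': 19.2, 'tool_pos': [528.58, -234.14, 50.07], 'tcp_rot': [-180.0, 0.0, 64.1], 'ft_force': [0.84, -0.89, -0.97], 'finger_gap': 20.77, 'grip_force': 0.41}
0.63 3302 [238, 279, 188, 277] [116. 122. 132.]
0.56 1415 [387, 446, 261, 299] [202. 124. 148.]
0.43 2085 [127, 185, 146, 197] [147. 143. 137.]
[ 530. -227.   42.] 0.92
[ 619. -337.   13.] 0.59
blue 1139 243 277 240 279
```

It is swinging down: the cap top is coming into view and the vial's middle has dropped to z≈42. I'll hold the same light grip.

Request:
play_rows:
  increments:
    - [-0.51, [0, 0, 0], 0]
    - [-0.51, [0, 0, 0], 0]

```text
time: 19.52
tool_pos: [528.6, -234.1, 50.1]
tcp_rot: [180.0, 0.0, 64.1]
ft_force: [-0.2, 0.2, 0.3]
finger_gap: 21.2
grip_force: 0.4
```

```bash
python3 - <<'E'
from h import *
st();p=vm();save(p,"w15.png");blue(p)
E
```

```text
{'time': 19.52, 'tool_pos': [528.61, -234.12, 50.11], 'tcp_rot': [180.0, 0.0, 64.11], 'ft_force': [-0.19, 0.19, 0.3], 'finger_gap': 21.16, 'grip_force': 0.41}
0.76 1419 [387, 446, 262, 300] [203. 124. 148.]
0.62 3094 [240, 278, 189, 277] [117. 122. 133.]
0.47 93226 [0, 511, 0, 249] [132. 133. 132.]
[ 535. -228.   44.] 0.59
[ 618. -342.    9.] 0.56
blue 1136 243 276 240 279
```

```bash
cat > proj.py <<'E'
from h import *
def proj(T,K,P):
    Q=(np.linalg.inv(T)@np.c_[P,np.ones(len(P))].T)[:3];r=np.hypot(Q[0],Q[1])+1e-9;th=np.arctan2(r,Q[2])
    return np.stack([K[0,2]+K[0,0]*th*Q[0]/r,K[1,2]+K[1,1]*th*Q[1]/r],1)
def model(p,dx=0,dz=7,a=43,angs=(0,5,20,30,40,50,60,75,90)):
    s=sense();T=np.array(p["world_from_camera"]);K=np.array(p["intrinsics"]);t=np.array(s["tool_pos"])
    y=np.radians(s["tcp_rot"][2]);ex=np.array([np.cos(y),np.sin(y),0]);ey=np.array([-ex[1],ex[0],0]);ez=np.array([0,0,1.])
    G=t+dx*ex+dz*ez;c=np.linspace(0,2*np.pi,40)
    for f in angs:
        n=np.cos(np.radians(f))*ex-np.sin(np.radians(f))*ez;tt=np.sin(np.radians(f))*ex+np.cos(np.radians(f))*ez
        ring=lambda d,r:G+d*n+r*(np.cos(c)[:,None]*tt+np.sin(c)[:,None]*ey)
        B=proj(T,K,ring(a,10.5));C=proj(T,K,np.r_[ring(a-38,10),ring(a-48,10)])
        print(f,"base v",B[:,1].min().round(),B[:,1].max().round(),"cap v",C[:,1].min().round(),C[:,1].max().round(),"u",C[:,0].min().round(),C[:,0].max().round())
E
python3 - <<'E'
from proj import *
p=snapshot("wrist");blue(p);model(p);model(p,dx=5,angs=(0,45,60,90))
E
```

```text
blue 1137 243 276 240 279
0 base v 173.0 184.0 cap v 242.0 278.0 u 240.0 279.0
5 base v 174.0 180.0 cap v 243.0 276.0 u 240.0 279.0
20 base v 174.0 179.0 cap v 247.0 272.0 u 240.0 279.0
30 base v 173.0 184.0 cap v 249.0 269.0 u 240.0 279.0
40 base v 176.0 192.0 cap v 245.0 271.0 u 240.0 279.0
50 base v 180.0 200.0 cap v 243.0 274.0 u 240.0 279.0
60 base v 186.0 209.0 cap v 240.0 276.0 u 240.0 279.0
75 base v 198.0 225.0 cap v 238.0 279.0 u 240.0 279.0
90 base v 212.0 242.0 cap v 238.0 280.0 u 240.0 280.0
0 base v 164.0 172.0 cap v 234.0 269.0 u 240.0 280.0
45 base v 169.0 188.0 cap v 235.0 265.0 u 240.0 280.0
60 base v 178.0 202.0 cap v 231.0 269.0 u 240.0 280.0
90 base v 205.0 235.0 cap v 229.0 272.0 u 240.0 280.0
```

The vial is at about 60°, and its base is probably resting on the land. I'll tighten a little, raise 14 mm, then loosen again.

Request:
play_rows:
  increments:
    - [-0.513, [0, 0, 0], 0]
    - [-0.513, [0, 0, 0], 0]
    - [-0.513, [0, 0, -2], 0]
    - [-0.513, [0, 0, -4], 0]
    - [-0.513, [0, 0, -4], 0]
    - [-0.513, [0, 0, -4], 0]
    - [-0.513, [0, 0, 0], 0]
    - [-0.511, [0, 0, 0], 0]
    - [-0.5102, [0, 0, 0], 0]
    - [-0.5099, [0, 0, 0], 0]
    - [-0.5099, [0, 0, 0], 0]
    - [-0.5099, [0, 0, 0], 0]

```text
time: 20.72
tool_pos: [528.4, -234.0, 63.8]
tcp_rot: [-180.0, -0.0, 64.1]
ft_force: [-0.0, 0.6, 0.3]
finger_gap: 20.9
grip_force: 0.4
```

```bash
python3 - <<'E'
from proj import *
st();p=vm();save(p,"w16.png");blue(p)
E
```

```text
{'time': 20.72, 'tool_pos': [528.42, -234.02, 63.82], 'tcp_rot': [-179.97, -0.0, 64.1], 'ft_force': [-0.03, 0.59, 0.3], 'finger_gap': 20.93, 'grip_force': 0.41}
0.87 3230 [239, 279, 188, 277] [116. 121. 132.]
0.68 1347 [382, 438, 254, 293] [203. 125. 149.]
0.51 4366 [444, 511, 53, 131] [138.  48.  46.]
0.38 14 [265, 271, 329, 331] [93. 48. 59.]
[ 619. -338.   11.] 0.98
[ 531. -224.   56.] 0.95
[ 449. -150.   36.] 0.43
[ 466. -339.   13.] 0.39
blue 1142 243 276 240 279
```

It is stuck at 60°, where gravity's arm is half. I'll loosen very slightly.

Request:
play_rows:
  increments:
    - [-0.5098, [0, 0, 0], 0]
    - [-0.5098, [0, 0, 0], 0]
    - [-0.50975, [0, 0, 0], 0]
    - [-0.50975, [0, 0, 0], 0]
    - [-0.50975, [0, 0, 0], 0]

```text
time: 21.28
tool_pos: [528.6, -234.1, 64.1]
tcp_rot: [180.0, 0.0, 64.1]
ft_force: [-1.0, 0.4, -0.3]
finger_gap: 20.9
grip_force: 0.4
```

```bash
python3 - <<'E'
from proj import *
st();p=vm();blue(p);model(p,dx=-1,angs=(60,65,70,75,80,90))
E
```

```text
{'time': 21.28, 'tool_pos': [528.62, -234.12, 64.09], 'tcp_rot': [180.0, 0.0, 64.11], 'ft_force': [-1.0, 0.4, -0.35], 'finger_gap': 20.89, 'grip_force': 0.36}
0.81 1391 [381, 439, 254, 293] [202. 125. 149.]
0.61 3201 [239, 280, 189, 277] [116. 121. 132.]
0.58 4351 [443, 511, 53, 131] [138.  47.  45.]
0.46 88929 [0, 511, 0, 239] [132. 132. 130.]
[ 535. -229.   55.] 0.98
[ 618. -336.   12.] 0.82
[ 466. -338.   11.] 0.57
blue 1141 243 276 240 279
60 base v 188.0 211.0 cap v 242.0 278.0 u 240.0 279.0
65 base v 191.0 216.0 cap v 241.0 279.0 u 240.0 279.0
70 base v 195.0 221.0 cap v 241.0 280.0 u 240.0 279.0
75 base v 199.0 226.0 cap v 240.0 281.0 u 240.0 279.0
80 base v 204.0 232.0 cap v 240.0 281.0 u 240.0 279.0
90 base v 213.0 243.0 cap v 239.0 282.0 u 240.0 279.0
```

Request:
play_rows:
  increments:
    - [-0.50965, [0, 0, 0], 0]
    - [-0.50965, [0, 0, 0], 0]
    - [-0.50965, [0, 0, 0], 0]
    - [-0.50955, [0, 0, 0], 0]
    - [-0.50955, [0, 0, 0], 0]
    - [-0.50955, [0, 0, 0], 0]

```text
time: 21.93
tool_pos: [528.6, -234.1, 64.1]
tcp_rot: [-180.0, -0.0, 64.1]
ft_force: [0.4, -0.2, 0.2]
finger_gap: 20.6
grip_force: 0.3
```

```bash
python3 - <<'E'
from proj import *
st();p=vm();blue(p)
E
```

```text
{'time': 21.93, 'tool_pos': [528.6, -234.11, 64.1], 'tcp_rot': [-180.0, -0.0, 64.1], 'ft_force': [0.36, -0.22, 0.16], 'finger_gap': 20.59, 'grip_force': 0.28}
0.82 2642 [239, 279, 200, 275] [ 94. 103. 121.]
0.68 1337 [381, 438, 254, 293] [205. 126. 150.]
0.39 89344 [0, 511, 0, 239] [132. 132. 130.]
[ 530. -231.   56.] 0.92
[ 617. -337.   14.] 0.69
[ 468. -340.    8.] 0.52
blue 1255 200 277 240 279
```

Now about 75°, past the tipping-back angle. I'll tighten for transport and locate the blue marks on the land to get place 0 exactly.

Request:
play_rows:
  increments:
    - [-0.512, [0, 0, 0], 0]
    - [-0.516, [0, 0, 0], 0]
    - [-0.52, [0, 0, 0], 0]
    - [-0.52, [0, 0, 0], 0]

```text
time: 22.42
tool_pos: [528.6, -234.1, 64.1]
tcp_rot: [-180.0, -0.0, 64.1]
ft_force: [-0.3, 0.4, -0.3]
finger_gap: 20.7
grip_force: 3.9
```

```bash
python3 - <<'E'
from proj import *
st();p=vm();blue(p);save(p,"w17.png")
def marks(p):
    m=p["color"].astype(int);b=((m[...,2]>m[...,0]+35)&(m[...,2]>m[...,1]+25)).astype(np.uint8)
    n,l,s,c=cv2.connectedComponentsWithStats(b)
    for i in range(1,n):
        if s[i,4]>8: print(s[i],c[i].round(1),onz(wray(p,*c[i]),12).round(1))
marks(p)
cv2.imwrite("pics/w17c.png",cv2.resize(p["color"][60:384,60:480],(778,600))[:,:,::-1])
pts(p,["place0","lane"],4)
E
```

```text
{'time': 22.42, 'tool_pos': [528.58, -234.11, 64.09], 'tcp_rot': [-180.0, -0.0, 64.1], 'ft_force': [-0.26, 0.4, -0.31], 'finger_gap': 20.73, 'grip_force': 3.92}
0.69 1293 [382, 438, 254, 292] [206. 127. 151.]
0.61 2666 [240, 279, 200, 276] [ 94. 103. 121.]
0.41 47 [256, 271, 329, 333] [92. 49. 58.]
[ 532. -229.   53.] 0.91
[ 618. -340.   14.] 0.72
[ 465. -343.   11.] 0.39
blue 1259 200 276 240 279
[253 181   4  19  74] [254.5 189.8] [ 534.5 -214.    12. ]
[112 183   6  21  69] [114.6 193.2] [ 439.7 -170.4   12. ]
[178 182   5  21  71] [180.1 191.7] [ 487.  -192.4   12. ]
[ 240  238   40   39 1251] [259.3 257.2] [ 514.8 -262.1   12. ]
place0 [([495.0, -167.0, 8.0], 0.96), ([457.0, -147.0, 9.0], 0.87), ([546.0, -190.0, 7.0], 0.83)]
lane [([503.0, -165.0, 9.0], 0.74), ([451.0, -149.0, 35.0], 0.64)]
```

View pics/w17c.png

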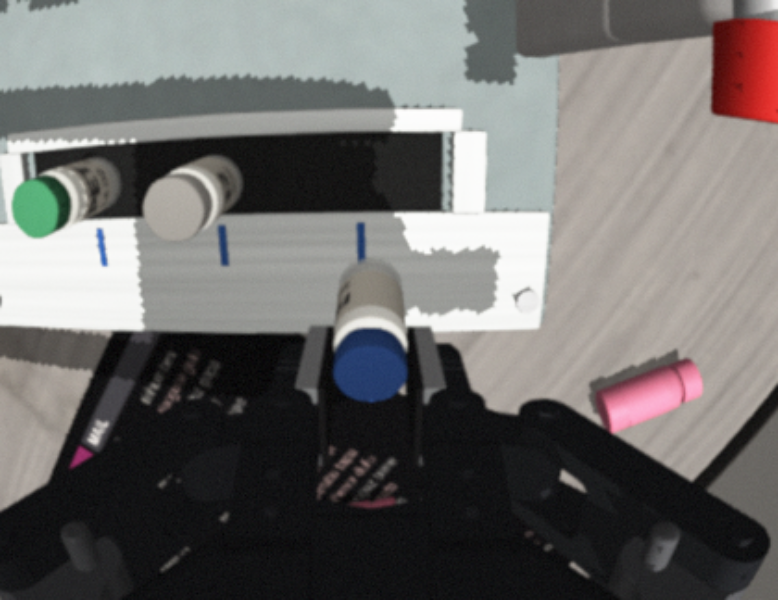

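The picture shows the vial nearly upright, blue cap at (370,365), with place 0's blue mark at (361,242). That puts place 0 at about (546,-190). I'll move over the lane and lower until the base touches.

Request:
play_rows:
  increments:
    - [-0.52, [7, -1, 0], 0]
    - [-0.52, [8, -1, 0], 0]
    - [-0.52, [8, -1, 0], 0]
    - [-0.52, [8, -1, 0], 0]
    - [-0.52, [7, 0, 0], 0]
    - [-0.52, [0, 0, 5], 0]
    - [-0.52, [0, 0, 5], 0]
    - [-0.52, [0, 0, 4], 0]
    - [-0.52, [0, 0, 0], 0]
    - [-0.52, [0, 0, 0], 0]

```text
time: 23.5
tool_pos: [541.0, -198.3, 49.3]
tcp_rot: [-179.9, 0.0, 64.1]
ft_force: [0.2, 0.4, -0.9]
finger_gap: 20.3
grip_force: 3.9
```

Request:
play_rows:
  increments:
    - [-0.52, [0, 0, 1], 0]
    - [-0.52, [0, 0, 1], 0]
    - [-0.52, [0, 0, 1], 0]
    - [-0.52, [0, 0, 0], 0]

```text
time: 23.83
tool_pos: [541.5, -198.3, 47.0]
tcp_rot: [-180.0, 0.0, 64.1]
ft_force: [0.3, -0.2, 0.7]
finger_gap: 20.7
grip_force: 3.9
```

```bash
python3 - <<'E'
from proj import *
st();p=vm();blue(p);save(p,"w18.png")
E
```

```text
{'time': 23.83, 'tool_pos': [541.52, -198.3, 47.0], 'tcp_rot': [-180.0, 0.0, 64.09], 'ft_force': [0.27, -0.25, 0.72], 'finger_gap': 20.67, 'grip_force': 3.92}
0.82 2589 [240, 279, 201, 276] [109. 119. 140.]
0.64 335 [413, 439, 300, 320] [195. 122. 144.]
[ 543. -194.   38.] 0.71
[ 618. -338.   13.] 0.61
blue 1250 238 276 240 279
```

Request:
play_rows:
  increments:
    - [-0.52, [0, 0, 1], 0]
    - [-0.52, [0, 0, 1], 0]
    - [-0.52, [0, 0, 1], 0]
    - [-0.52, [0, 0, 0], 0]

```text
time: 24.32
tool_pos: [541.4, -198.1, 43.8]
tcp_rot: [-180.0, 0.0, 64.1]
ft_force: [-0.1, 0.5, -0.9]
finger_gap: 20.6
grip_force: 3.9
```

Request:
play_rows:
  increments:
    - [-0.52, [2, 0, 0], 0]
    - [-0.52, [2, 0, 0], 0]
    - [-0.52, [2, 0, 0], 0]
    - [-0.52, [2, 0, 0], 0]
    - [-0.52, [1, 0, 0], 0]
    - [-0.52, [0, 0, 0], 0]

```text
time: 24.82
tool_pos: [545.7, -189.8, 44.2]
tcp_rot: [180.0, 0.0, 64.1]
ft_force: [0.8, -1.1, -0.8]
finger_gap: 20.6
grip_force: 3.9
```

```bash
python3 - <<'E'
from proj import *
st();p=vm();blue(p);model(p,dx=-1,angs=(75,80,85,90))
E
```

```text
{'time': 24.82, 'tool_pos': [545.72, -189.85, 44.16], 'tcp_rot': [179.99, 0.0, 64.12], 'ft_force': [0.81, -1.15, -0.78], 'finger_gap': 20.59, 'grip_force': 3.9}
0.88 2180 [239, 279, 213, 275] [ 85.  99. 127.]
[ 545. -188.   36.] 0.66
blue 1271 235 276 240 279
75 base v 200.0 227.0 cap v 240.0 281.0 u 240.0 279.0
80 base v 204.0 232.0 cap v 240.0 282.0 u 240.0 279.0
85 base v 209.0 238.0 cap v 240.0 282.0 u 240.0 279.0
90 base v 214.0 243.0 cap v 240.0 282.0 u 240.0 279.0
```

The rail has pushed it upright, to about 89°. I'll lower until the floor is felt, then release.

Request:
play_rows:
  increments:
    - [-0.52, [0, 0, 1], 0]
    - [-0.52, [0, 0, 1], 0]
    - [-0.52, [0, 0, 0], 0]

```text
time: 25.22
tool_pos: [545.4, -190.1, 41.8]
tcp_rot: [-180.0, -0.0, 64.1]
ft_force: [0.7, -0.1, -1.0]
finger_gap: 20.7
grip_force: 3.9
```

Request:
play_rows:
  increments:
    - [-0.52, [0, 0, 1], 0]
    - [-0.52, [0, 0, 1], 0]
    - [-0.52, [0, 0, 0], 0]

```text
time: 25.47
tool_pos: [546.0, -190.4, 40.8]
tcp_rot: [179.9, 0.0, 64.1]
ft_force: [-1.7, 0.3, 5.5]
finger_gap: 20.8
grip_force: 4.5
```

Request:
play_rows:
  increments:
    - [-0.52, [0, 0, 1], 0]
    - [-0.52, [0, 0, 1], 0]
    - [-0.52, [0, 0, 0], 0]
    - [-0.52, [0, 0, 0], 0]

```text
time: 25.8
tool_pos: [546.0, -190.4, 39.0]
tcp_rot: [179.9, -0.0, 64.1]
ft_force: [-3.2, 0.5, 7.2]
finger_gap: 20.6
grip_force: 5.3
```

```bash
python3 - <<'E'
from proj import *
st();p=vm();blue(p);model(p,dx=-1,angs=(85,90))
E
```

```text
{'time': 25.8, 'tool_pos': [546.02, -190.38, 39.02], 'tcp_rot': [179.94, -0.0, 64.1], 'ft_force': [-3.17, 0.52, 7.23], 'finger_gap': 20.63, 'grip_force': 5.34}
0.71 2264 [240, 280, 216, 279] [ 94. 109. 138.]
0.6 59 [427, 438, 313, 321] [165.  96. 113.]
[ 547. -187.   32.] 0.74
blue 1316 239 280 240 280
85 base v 209.0 237.0 cap v 239.0 282.0 u 240.0 279.0
90 base v 213.0 243.0 cap v 239.0 282.0 u 240.0 279.0
```

Floor contact at about 7 N. I'll relieve the force and release gently.

Request:
play_rows:
  increments:
    - [-0.52, [0, 0, -1], 0]
    - [-0.512, [0, 0, 0], 0]
    - [-0.505, [0, 0, 0], 0]
    - [-0.49, [0, 0, 0], 0]
    - [-0.45, [0, 0, 0], 0]
    - [-0.35, [0, 0, 0], 0]
    - [-0.2, [0, 0, 0], 0]
    - [-0.1, [0, 0, 0], 0]
    - [-0.1, [0, 0, 0], 0]
    - [-0.1, [0, 0, -10], 0]
    - [-0.1, [0, 0, -15], 0]
    - [-0.1, [0, 0, 0], 0]

```text
time: 26.95
tool_pos: [547.5, -191.0, 67.7]
tcp_rot: [179.7, -0.0, 64.1]
ft_force: [0.8, -1.3, 0.9]
finger_gap: 38.5
grip_force: 0.0
```

```bash
python3 - <<'E'
from proj import *
st();p=vm();blue(p);save(p,"w19.png")
pts(p,["vial_4_mid"],5);pts(p,["place0"],5)
a=snapshot("side");pts(a,["vial_4_mid","place0"],5)
cv2.imwrite("pics/v19.png",np.hstack([cv2.resize(p["color"][100:340,100:420],(400,300)),cv2.resize(a["color"][190:310,200:360],(400,300))])[:,:,::-1])
E
```

```text
{'time': 26.95, 'tool_pos': [547.52, -190.95, 67.66], 'tcp_rot': [179.73, -0.01, 64.1], 'ft_force': [0.79, -1.34, 0.94], 'finger_gap': 38.52, 'grip_force': 0.0}
0.67 1520 [238, 272, 202, 252] [ 89. 104. 133.]
[ 546. -189.   33.] 0.79
[ 619. -337.   13.] 0.63
blue 944 219 259 238 271
vial_4_mid [([546.0, -189.0, 33.0], 0.79), ([619.0, -337.0, 13.0], 0.63)]
place0 [([547.0, -192.0, 6.0], 0.85), ([460.0, -149.0, 11.0], 0.84), ([496.0, -168.0, 6.0], 0.73)]
vial_4_mid [([549.0, -187.0, 37.0], 0.65), ([468.0, -339.0, 18.0], 0.62), ([615.0, -340.0, 11.0], 0.47)]
place0 [([501.0, -170.0, 11.0], 0.73), ([544.0, -190.0, 8.0], 0.7), ([450.0, -145.0, 11.0], 0.55)]
```

View pics/v19.png

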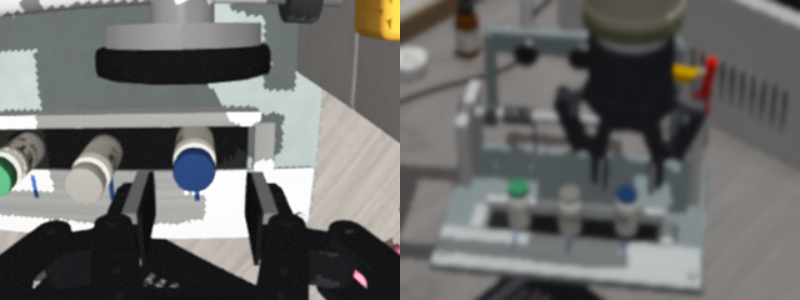

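The picture shows the blue vial standing in line with the green and white ones, in place and free of the fingers. Next is the catch: rise, close the fingers, and go over the inner side of the red thumb piece.

Request:
play_rows:
  increments:
    - [-0.1, [0, 0, -20], 0]
    - [-0.1, [0, 0, -38], 0]
    - [-0.1, [0, 0, -38], 0]
    - [-0.1, [0, 0, -38], 0]
    - [-1, [0, 0, -38], 0]
    - [-1, [16, 16, 0], 0]
    - [-1, [17, 17, 0], 0]
    - [-1, [0, 0, 0], 0]
    - [-1, [0, 0, 0], 0]
    - [-1, [0, 0, 0], 0]
  force: 40

```text
time: 28.18
tool_pos: [589.0, -174.7, 235.1]
tcp_rot: [-179.9, 0.0, 64.1]
ft_force: [0.3, -0.3, -0.2]
finger_gap: -0.1
grip_force: 0.0
```

```bash
python3 - <<'E'
from proj import *
st();p=snapshot("wrist");s=sense();t=np.array(s["tool_pos"])
pts(p,["catch_tip","lever_grip"],3);save(p,"w20.png")
m=p["color"].astype(int);b=((m[...,0]>110)&(m[...,1]<50)&(m[...,2]<50)).astype(np.uint8)
n,l,S,c=cv2.connectedComponentsWithStats(b)
for i in range(1,n):
    if S[i,4]>60: print(S[i],c[i].round(),onz(wray(p,*c[i]),180).round(1))
a=snapshot("side");b_=snapshot("top");pts(a,["catch_tip"],2)
m=a["color"].astype(int);b=((m[...,0]>130)&(m[...,1]<50)&(m[...,2]<50)).astype(np.uint8);v,u=np.nonzero(b[200:240,300:340]);print(u.min()+300,u.max()+300,v.min()+200,v.max()+200)
top=(u[v<=v.min()+1].mean()+300,v.min()+200+2);m=b_["color"].astype(int);b=((m[...,0]>130)&(m[...,1]<50)&(m[...,2]<50));v,u=np.nonzero(b[160:200,295:330]);print(u.mean()+295,v.mean()+160,len(u))
print(tri(ray(a,*top),ray(b_,u.mean()+295,v.mean()+160)))
E
```

```text
{'time': 28.18, 'tool_pos': [589.01, -174.73, 235.1], 'tcp_rot': [-179.89, 0.03, 64.12], 'ft_force': [0.26, -0.27, -0.22], 'finger_gap': -0.12, 'grip_force': 0.0}
catch_tip [([622.0, -191.0, 184.0], 0.62), ([500.0, -168.0, 3.0], 0.46)]
lever_grip [([554.0, -51.0, 239.0], 0.95)]
[286 191  10  16 112] [289. 198.] [ 613.6 -171.3  180. ]
[305 207  15  20 270] [312. 217.] [ 622.7 -191.3  180. ]
catch_tip [([622.0, -189.0, 183.0], 0.67), ([494.0, -175.0, 34.0], 0.53)]Traceback (most recent call last):
  File "<stdin>", line 9, in <module>
    return umr_minimum(a, axis, None, out, keepdims, initial, where)
ValueError: zero-size array to reduction operation minimum which has no identity
```

Tip at about (622,-190.5): aligned in x, 36.6 mm away along tool y. I'll go down and push outward.

Request:
play_rows:
  increments:
    - [-1, [0, 0, 21], 0]
    - [-1, [0, 0, 21], 0]
    - [-1, [0, 0, 21], 0]
    - [-1, [0, 0, 0], 0]
    - [-1, [0, 8, 0], 0]
    - [-1, [0, 8, 0], 0]
    - [-1, [0, 5, 0], 0]
    - [-1, [0, 5, 0], 0]
    - [-1, [0, 0, 0], 0]

```text
time: 29.23
tool_pos: [614.6, -187.0, 174.4]
tcp_rot: [179.9, -0.0, 64.1]
ft_force: [0.9, -0.5, -0.4]
finger_gap: -0.3
grip_force: 0.0
```

Request:
play_rows:
  increments:
    - [-1, [0, 6, 0], 0]
    - [-1, [0, 6, 0], 0]
    - [-1, [0, 6, 0], 0]
    - [-1, [0, 4, 0], 0]
    - [-1, [0, 4, 4], 0]
    - [-1, [0, 4, 6], 0]
    - [-1, [0, 1, 5], 0]
    - [-1, [0, 1, 5], 0]
    - [-1, [0, 0, 0], 0]

```text
time: 29.98
tool_pos: [641.4, -200.1, 151.4]
tcp_rot: [-179.9, 0.0, 64.1]
ft_force: [0.8, -0.5, -0.1]
finger_gap: 0.1
grip_force: 0.0
```

Request:
play_rows:
  increments:
    - [-1, [0, 1, 4], 0]
    - [-1, [0, 1, 4], 0]
    - [-1, [0, 0, 3], 0]
    - [-1, [0, 0, 0], 0]

```text
time: 30.32
tool_pos: [643.9, -201.1, 142.7]
tcp_rot: [179.9, -0.0, 64.1]
ft_force: [-2.1, 0.8, 3.8]
finger_gap: -0.0
grip_force: 1.3
```

```bash
python3 - <<'E'
from proj import *
st();p=snapshot("wrist");pts(p,["catch_tip"],2);a=snapshot("side");pts(a,["catch_tip"],2)
E
```

```text
{'time': 30.32, 'tool_pos': [643.91, -201.11, 142.68], 'tcp_rot': [179.95, -0.01, 64.1], 'ft_force': [-2.07, 0.81, 3.82], 'finger_gap': -0.04, 'grip_force': 1.33}
catch_tip [([656.0, -212.0, 132.0], 0.81)]
catch_tip [([657.0, -206.0, 135.0], 0.5)]
```

Request:
play_rows:
  increments:
    - [-1, [0, 3, 1], 0]
    - [-1, [0, 1, 2], 0]
    - [-1, [0, 0, 1], 0]
    - [-1, [0, 0, 0], 0]
    - [-1, [0, 0, 0], 0]

```text
time: 30.93
tool_pos: [646.6, -202.2, 141.3]
tcp_rot: [-179.9, -0.0, 64.1]
ft_force: [-14.7, 6.7, 22.9]
finger_gap: -0.1
grip_force: 11.7
```

Request:
play_rows:
  increments:
    - [-1, [0, 3, 1], 0]
    - [-1, [0, 0, 1], 0]
    - [-1, [0, 0, 0], 0]
    - [-1, [0, 0, 0], 0]

```text
time: 31.27
tool_pos: [649.7, -203.6, 140.8]
tcp_rot: [180.0, -0.0, 64.1]
ft_force: [-18.1, 7.1, 31.6]
finger_gap: 0.2
grip_force: 16.0
```

```bash
python3 - <<'E'
from proj import *
st();p=snapshot("wrist");pts(p,["catch_tip"],2);a=snapshot("side");pts(a,["catch_tip"],2)
E
```

```text
{'time': 31.27, 'tool_pos': [649.72, -203.64, 140.78], 'tcp_rot': [179.97, -0.01, 64.13], 'ft_force': [-18.15, 7.11, 31.57], 'finger_gap': 0.24, 'grip_force': 16.03}
catch_tip [([657.0, -207.0, 132.0], 0.74)]
catch_tip [([656.0, -205.0, 137.0], 0.67)]
```

The catch is on its stop: 31 N of push with no further motion. I'll lift away, turn 90° and go above the lever handle.

Request:
play_rows:
  increments:
    - [-1, [0, 0, -10], 0]
    - [-1, [0, 0, -37], 0]
    - [-1, [0, 0, -38], 0]
    - [-1, [0, 0, -38], 0]
    - [-1, [0, 0, -38], -0.121]
    - [0, [0, 0, 0], -0.121]
    - [0, [0, 0, 0], -0.121]
    - [0, [0, 0, 0], -0.121]
    - [0, [0, 0, 0], -0.121]
    - [0, [0, 0, 0], -0.121]
    - [0, [0, 0, 0], -0.121]
    - [0, [0, 0, 0], -0.121]

```text
time: 32.47
tool_pos: [649.8, -204.1, 296.2]
tcp_rot: [-180.0, -0.0, 119.9]
ft_force: [0.3, 0.2, -0.0]
finger_gap: 42.7
grip_force: 0.0
```

Request:
play_rows:
  increments:
    - [0, [0, 0, 0], -0.121]
    - [0, [0, 0, 0], -0.121]
    - [0, [0, 0, 0], -0.121]
    - [0, [0, 0, 0], -0.121]
    - [0, [0, 0, 0], -0.121]
    - [0, [30, 19, 0], 0]
    - [0, [30, 19, 0], 0]
    - [0, [30, 19, 0], 0]
    - [0, [30, 19, 0], 0]
    - [0, [31, 19, 0], 0]
    - [0, [0, 0, 0], 0]
    - [0, [0, 0, 0], 0]
  force: 60

```text
time: 33.47
tool_pos: [554.5, -51.4, 297.0]
tcp_rot: [180.0, 0.0, 154.4]
ft_force: [-1.7, -0.9, 0.2]
finger_gap: 42.7
grip_force: 0.0
```

```bash
python3 - <<'E'
from proj import *
st();p=snapshot("wrist");pts(p,["lever_grip","catch_tip","vial_4_mid"],3);save(p,"w21.png")
a=snapshot("side");pts(a,["lever_grip","vial_4_mid","catch_tip"],3)
a=snapshot("top");pts(a,["lever_grip"],3)
cv2.imwrite("pics/w21c.png",cv2.resize(p["color"],(800,600))[:,:,::-1])
E
```

```text
{'time': 33.47, 'tool_pos': [554.54, -51.35, 296.97], 'tcp_rot': [180.0, 0.01, 154.38], 'ft_force': [-1.69, -0.86, 0.17], 'finger_gap': 42.67, 'grip_force': 0.0}
lever_grip [([553.0, -48.0, 241.0], 0.95)]
catch_tip []
vial_4_mid [([546.0, -189.0, 29.0], 0.82), ([467.0, -338.0, 11.0], 0.76), ([618.0, -338.0, 12.0], 0.75)]
lever_grip [([633.0, 318.0, -0.0], 0.66), ([553.0, -55.0, 242.0], 0.58)]
vial_4_mid [([549.0, -184.0, 38.0], 0.72), ([467.0, -336.0, 16.0], 0.64), ([617.0, -339.0, 12.0], 0.5)]
catch_tip [([657.0, -204.0, 136.0], 0.66)]
lever_grip [([551.0, -57.0, 244.0], 0.58)]
```

Request:
play_rows:
  increments:
    - [0.1, [0, 0, 20], 0]
    - [0.1, [0, 0, 20], 0]
    - [0.1, [0, 0, 20], 0]
    - [0.1, [0, 0, 13], 0]
    - [0.1, [0, 0, 0], 0]
    - [-1, [0, 0, 0], 0]
    - [-1, [0, 0, 0], 0]
    - [-1, [0, 0, 0], 0]
    - [-1, [0, 0, 0], 0]
    - [-1, [0, 0, 0], 0]
    - [-1, [0, 0, 0], 0]
  force: 50

```text
time: 34.88
tool_pos: [556.1, -53.1, 225.8]
tcp_rot: [180.0, 0.2, 154.2]
ft_force: [-2.1, -0.9, 6.6]
finger_gap: 16.4
grip_force: 49.3
```

Gripped. Now I'll pull along the arc, starting with a short stretch to check that the catch is clear.

Request:
play_rows:
  increments:
    - [-1, [0, -8.5, -2], 0]
    - [-1, [0, -8.6, -1.6], 0]
    - [-1, [0, -8.7, -1], 0]
    - [-1, [0, -8.7, -1], 0]
    - [-1, [0, 0, 0], 0]

```text
time: 35.3
tool_pos: [541.7, -84.0, 232.9]
tcp_rot: [179.8, 0.3, 154.2]
ft_force: [0.1, 4.0, 11.3]
finger_gap: 16.1
grip_force: 49.2
```

Request:
play_rows:
  increments:
    - [-1, [0, -8.8, -0.1], 0]
    - [-1, [0, -8.7, -0.1], 0]
    - [-1, [0, -8.7, 0.8], 0]
    - [-1, [0, -8.7, 0.8], 0]
    - [-1, [0, -8.6, 1.6], 0]
    - [-1, [0, -8.5, 1.7], 0]
    - [-1, [0, -8.4, 2.5], 0]
    - [-1, [0, -8.4, 2.5], 0]
    - [-1, [0, -8.1, 3.3], 0]
    - [-1, [0, -8.1, 3.3], 0]
    - [-1, [0, 0, 0], 0]

```text
time: 36.22
tool_pos: [504.6, -162.0, 215.1]
tcp_rot: [180.0, 0.3, 154.2]
ft_force: [3.7, -0.2, 6.8]
finger_gap: 16.2
grip_force: 51.7
```

Request:
play_rows:
  increments:
    - [-1, [0, -7.7, 4.1], 0]
    - [-1, [0, -7.7, 4.1], 0]
    - [-1, [0, -7.3, 4.9], 0]
    - [-1, [0, -7.3, 4.9], 0]
    - [-1, [0, -6.8, 5.5], 0]
    - [-1, [0, -6.8, 5.6], 0]
    - [-1, [0, -6.2, 6.2], 0]
    - [-1, [0, -6.1, 6.3], 0]
    - [-1, [0, -5.6, 6.8], 0]
    - [-1, [0, -5.5, 6.9], 0]
    - [-1, [0, 0, 0], 0]

```text
time: 37.13
tool_pos: [475.6, -221.7, 158.2]
tcp_rot: [179.9, 0.2, 154.2]
ft_force: [9.1, 0.4, -0.1]
finger_gap: 16.3
grip_force: 53.3
```

Request:
play_rows:
  increments:
    - [-1, [0, -4.8, 7.2], 0]
    - [-1, [0, -4.7, 7.3], 0]
    - [-1, [0, -4, 7.7], 0]
    - [-1, [0, -4, 7.7], 0]
    - [-1, [0, -3.3, 8.1], 0]
    - [-1, [0, -3.3, 8.1], 0]
    - [-1, [0, 0, 0], 0]
    - [-1, [0, 0, 0], 0]

```text
time: 37.8
tool_pos: [465.1, -243.0, 112.5]
tcp_rot: [180.0, 0.2, 154.2]
ft_force: [6.6, 0.5, 4.5]
finger_gap: 15.8
grip_force: 52.9
```

Request:
play_rows:
  increments:
    - [-1, [0, -1.5, 5], 0]
    - [-1, [0, -1.5, 5], 0]
    - [-1, [0, -1, 4], 0]
    - [-1, [0, -0.5, 3], 0]
    - [-1, [0, 0, 0], 0]
    - [-1, [0, 0, 0], 0]

```text
time: 38.3
tool_pos: [463.2, -247.1, 96.5]
tcp_rot: [180.0, 0.2, 154.2]
ft_force: [3.6, 3.2, 11.2]
finger_gap: 16.0
grip_force: 54.8
```

```bash
python3 - <<'E'
from proj import *
st();p=snapshot("wrist");pts(p,["lever_grip","lane"],2)
a=snapshot("side");pts(a,["lever_grip","vial_4_mid","vial_5_mid","catch_tip"],4)
cv2.imwrite("pics/v22.png",np.hstack([cv2.resize(p["color"],(400,300)),cv2.resize(a["color"][170:320,190:390],(400,300))])[:,:,::-1])
E
```

```text
{'time': 38.3, 'tool_pos': [463.19, -247.07, 96.49], 'tcp_rot': [179.97, 0.19, 154.23], 'ft_force': [3.59, 3.22, 11.18], 'finger_gap': 16.02, 'grip_force': 54.76}
lever_grip [([464.0, -244.0, 111.0], 0.62), ([495.0, -165.0, 7.0], 0.23)]
lane [([502.0, -167.0, 10.0], 0.83)]
lever_grip [([458.0, -246.0, 115.0], 0.92)]
vial_4_mid [([465.0, -338.0, 15.0], 0.7), ([619.0, -340.0, 13.0], 0.59), ([550.0, -184.0, 38.0], 0.37), ([536.0, -97.0, 74.0], 0.3)]
vial_5_mid [([456.0, -150.0, 37.0], 0.36), ([493.0, -174.0, 35.0], 0.32)]
catch_tip [([653.0, -204.0, 137.0], 0.63)]
```

Request:
play_rows:
  increments:
    - [-1, [0, 0, 1.5], 0]
    - [-1, [0, 0, 1.5], 0]
    - [-1, [0, 0, 0], 0]
    - [-1, [0, 0, 0], 0]

```text
time: 39.03
tool_pos: [463.1, -247.4, 94.8]
tcp_rot: [-180.0, 0.2, 154.2]
ft_force: [-1.8, 4.6, 21.1]
finger_gap: 16.1
grip_force: 55.7
```

Request:
play_rows:
  increments:
    - [-1, [0, 0, 1.5], 0]
    - [-1, [0, 0, 1.5], 0]
    - [-1, [0, 0, 0], 0]
    - [-1, [0, 0, 0], 0]

```text
time: 39.37
tool_pos: [463.2, -247.9, 93.1]
tcp_rot: [-179.9, 0.2, 154.2]
ft_force: [-7.9, 7.3, 30.6]
finger_gap: 16.3
grip_force: 57.4
```

```bash
python3 - <<'E'
from proj import *
st();p=snapshot("wrist");pts(p,["lever_grip"],2)
a=snapshot("side");pts(a,["lever_grip"],2)
cv2.imwrite("pics/v23.png",np.hstack([cv2.resize(p["color"],(400,300)),cv2.resize(a["color"][170:320,190:390],(400,300))])[:,:,::-1])
E
```

```text
{'time': 39.37, 'tool_pos': [463.15, -247.88, 93.06], 'tcp_rot': [-179.94, 0.23, 154.23], 'ft_force': [-7.94, 7.3, 30.58], 'finger_gap': 16.26, 'grip_force': 57.43}
lever_grip [([461.0, -245.0, 109.0], 0.91), ([492.0, -170.0, 33.0], 0.67)]
lever_grip [([457.0, -248.0, 108.0], 0.93)]
```

Request:
play_rows:
  increments:
    - [-1, [0, 0, 1], 0]
    - [-1, [0, 0, 1], 0]
    - [-1, [0, 0, 0], 0]
    - [-1, [0, 0, 0], 0]
    - [-1, [0, 0, 0], 0]
  force: 80

```text
time: 39.98
tool_pos: [463.2, -248.1, 92.2]
tcp_rot: [-179.9, 0.2, 154.2]
ft_force: [-12.0, 9.7, 40.7]
finger_gap: 15.5
grip_force: 78.0
```

View pics/v23.png

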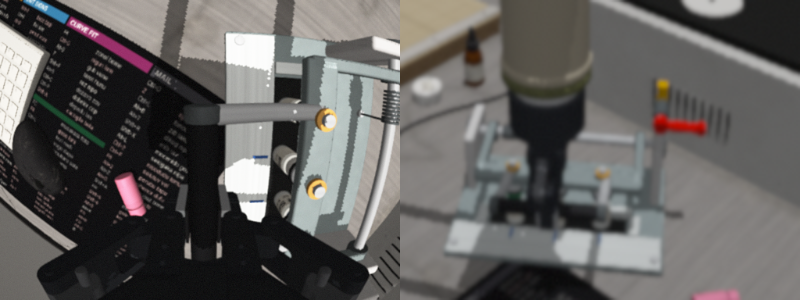

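The last picture shows the lever lying over the row with the gripper on its bar, and the red catch lying outward at (685,125). The lever is on its stop at about 40 N. I'll ease off slightly, hold, and hand in.

Request:
play_rows:
  increments:
    - [-1, [0, 0, -1.5], 0]
    - [-1, [0, 0, 0], 0]
    - [-1, [0, 0, 0], 0]
    - [-1, [0, 0, 0], 0]
    - [-1, [0, 0, 0], 0]
    - [-1, [0, 0, 0], 0]

```text
time: 40.48
tool_pos: [463.2, -247.9, 92.9]
tcp_rot: [-179.9, 0.2, 154.2]
ft_force: [-9.7, 8.3, 34.7]
finger_gap: 16.2
grip_force: 78.0
```

```bash
python3 - <<'E'
from proj import *
st(); print(hand_in())
E
```

```text
{'time': 40.48, 'tool_pos': [463.18, -247.9, 92.93], 'tcp_rot': [-179.94, 0.24, 154.24], 'ft_force': [-9.73, 8.25, 34.67], 'finger_gap': 16.22, 'grip_force': 78.03}
the job is handed in; nothing more can be done
None
```

I handed the job in at 40.5 s: the blue-capped vial stands released in place 0, the catch is fully outward, and the gripper still holds the lever down on its stop; no verdict came back, and I did not check each foot on its cap up close.

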